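Load the bearing wash rack, close the keeper and run the rinse switch

TASK

Slide every brass bearing barrel standing on the table sideways into a slot of the wash rack, one per slot and in any order, flange under the slotted plate and pushed fully home. Then swing the red keeper frame over and fully down in front of them, and only then push the toggle all the way towards the green dot, hold it there for two seconds and let it spring back to the middle. Leave the dish, canister, brake block and tool handle where they are.

Things in the scene. Friction and masses are not known exactly. Their poses are not given: they have to be found in the camera images.
- barrel0: loose brass flanged bearing barrel, standing upright on its flange (may be absent). Flange diameter 42, 5 thick, at the bottom; above it a plain round barrel of diameter 22 up to a total height of 62; about 0.12 kg. Origin: centre of the flange's underside, z axis up along the barrel
- barrel1: loose brass flanged bearing barrel, standing upright on its flange (may be absent). Flange diameter 42, 5 thick, at the bottom; above it a plain round barrel of diameter 22 up to a total height of 62; about 0.12 kg. Origin: centre of the flange's underside, z axis up along the barrel
- barrel2: loose brass flanged bearing barrel, standing upright on its flange (may be absent). Flange diameter 42, 5 thick, at the bottom; above it a plain round barrel of diameter 22 up to a total height of 62; about 0.12 kg. Origin: centre of the flange's underside, z axis up along the barrel
- barrel3: loose brass flanged bearing barrel, standing upright on its flange (may be absent). Flange diameter 42, 5 thick, at the bottom; above it a plain round barrel of diameter 22 up to a total height of 62; about 0.12 kg. Origin: centre of the flange's underside, z axis up along the barrel
- rack: fixed wash rack; origin mid-rack at table level, x into the slots, z up. Floor plate 4 thick, 250 wide (y), x=-95 to 70, open apron before x=-46. Slotted plate over it: z=13 to 17 (9 high gap for the flange), x=-46 (round tooth tips) to 62. Four slots 27 wide at y=-90, -30, 30, 90, open to -x, ending at x=30. A barrel fully home stands at x=19 on the floor plate, z=4
- slot0 (a point): where the underside centre of a barrel is when fully home in the slot at rack y=-90; axes parallel to the rack's, mouth towards -x. Low walls under the teeth leave 52 in y for the flange; the slot's parallel sides begin at rack x=-30
- slot1 (a point): where the underside centre of a barrel is when fully home in the slot at rack y=-30; axes parallel to the rack's, mouth towards -x. Low walls under the teeth leave 52 in y for the flange; the slot's parallel sides begin at rack x=-30
- slot2 (a point): where the underside centre of a barrel is when fully home in the slot at rack y=30; axes parallel to the rack's, mouth towards -x. Low walls under the teeth leave 52 in y for the flange; the slot's parallel sides begin at rack x=-30
- slot3 (a point): where the underside centre of a barrel is when fully home in the slot at rack y=90; axes parallel to the rack's, mouth towards -x. Low walls under the teeth leave 52 in y for the flange; the slot's parallel sides begin at rack x=-30
- keeper (a joint): red keeper frame hinged at the rack's back, axis along rack y at x=70, z=55 (cheeks 62 high beside the rack there). 0 = closed, cross bar in front of the barrels at rack x=-8, z=55; grows as it swings up and back: bar at x=70-78cos(q), z=55+78sin(q); 0 to 2.6 rad. Stiff: stays where left, about 3 N at the bar moves it. Side arms at |y|=138 to 144
- keeper_grip (a point): middle of the keeper's cross bar, on the axis of its black round grip sleeve (diameter 16, 50 long, along the rack's y); the rest of the bar is 12 in diameter
- switch_box: fixed grey switch box 64 (x) by 70 (y) by 45 high; origin centre of its underside, z up. The toggle stands out of its top at the middle; a green dot at y=+24 and a red dot at y=-24 on the top
- toggle (a joint): spring-centred toggle of the switch box: 0 = upright (rest); positive = leaning towards the green dot (box +y), stop at +0.45 rad; negative towards red, stop at -0.45. Pivot at the box top, z=45. Spring 0.35 Nm/rad (about 3 N at the tip at the stop); springs back when released
- toggle_tip (a point): centre of the toggle's black ball (diameter 18), 52 above the pivot on a 10 thick stem
- dish: bystander: loose open copper dish, rim diameter 100, 28 high, origin centre of underside
- canister: bystander: loose aluminium canister with push-on lid, diameter 71, 116 high, origin centre of underside
- brake_block: bystander: loose red rubber heel brake block, round, diameter 44, 34 high, origin centre of underside
- handle: bystander: loose cream bakelite tool handle lying flat, 110 (x) by 24 by 22 high with a brass stub at +x; origin centre of underside
There are look-alikes about, which are no part of the job. Leave any blue or turquoise look-alike of the barrel1 alone.

How it is judged:
On the way, in this order (a step that is already met when the one before it is completed fails the run):
1. every barrel present is home in a slot, flange under the plate (x of barrel0 in the frame of rack between 0.006 and 0.029 m and y of barrel0 in the frame of rack between -0.1 and 0.1 m and z of barrel0 in the frame of rack between 0 and 0.011 m and angle between each of barrel0, barrel1, barrel2, barrel3's own z axis and vertical below 0.15 rad and x of barrel1 in the frame of rack between 0.006 and 0.029 m and y of barrel1 in the frame of rack between -0.1 and 0.1 m and z of barrel1 in the frame of rack between 0 and 0.011 m and x of barrel2 in the frame of rack between 0.006 and 0.029 m and y of barrel2 in the frame of rack between -0.1 and 0.1 m and z of barrel2 in the frame of rack between 0 and 0.011 m and x of barrel3 in the frame of rack between 0.006 and 0.029 m and y of barrel3 in the frame of rack between -0.1 and 0.1 m and z of barrel3 in the frame of rack between 0 and 0.011 m), for 0.2 s.
2. the keeper is closed with the barrels home (all of step 1 and value of joint keeper below 0.07 rad), for 0.2 s.
3. the toggle is held towards green for over a second, the keeper closed (value of joint toggle above 0.28 rad and value of joint keeper below 0.07 rad), for 1.2 s.
4. the toggle is let back to the middle (value of joint toggle between -0.08 and 0.08 rad), for 0.2 s.
At the end, for the whole second after the job is handed in: Every barrel present stands still and upright (within 0.15 rad) in a slot, flange between floor plate and slotted plate, its axis between 6 and 29 mm along rack x (fully home is 19); the keeper is within 0.07 rad of closed; the toggle is within 0.08 rad of the middle (all of step 2 and all of step 4 and linear speed of each of barrel0, barrel1, barrel2, barrel3 below 0.02 m/s); the robot touches nothing.
It fails at once if the copper dish is shifted more than 3 cm (distance of dish from where it was at the start of the episode above 0.03 m).
It fails at once if the aluminium canister is shifted more than 3 cm (distance of canister from where it was at the start of the episode above 0.03 m).
It fails at once if the red brake block is shifted more than 3 cm (distance of brake_block from where it was at the start of the episode above 0.03 m).
It fails at once if the cream tool handle is shifted more than 3 cm (distance of handle from where it was at the start of the episode above 0.03 m).
Of barrel0, barrel1, barrel2, barrel3 only 2 to 4 are there at a start; the rules pass over those that are not, and their reading is None.
At some moment in a run one of barrel0, barrel1, barrel2, barrel3 may be knocked a few centimetres aside while the robot is not near it.
Once in a run the grip may slacken for a moment while it holds something.
It also fails if it takes over 210 s, if anything falls off the work surface, if the arm or the gripper's body presses on something with over 40 N, if the wrist force passes 120 N, or if a joint passes its speed limit or range.

ROBOT

A 7-joint arm with a two-finger parallel gripper is mounted at the origin on the work surface. World frame = base frame: x ahead of the robot, y to its left, z up, the work surface at z = 0. Lengths are in m, angles in rad, forces in N, time in s.
With the tool pointing down it reaches from about 0.4 to 0.85 m from the base axis. Payload 4.5 kg.
Tool frame: the origin (TCP) lies on the mounting face of the last link; the fingertips stand 166 mm ahead of it and the grasp point (between the pads) lies 147 mm ahead of it; z points along the fingers, y is the line along which they close (so a half turn about z gives the same grasp; the last joint's range is limited). The gripper opens to 88 mm and grips with 3 to 60 N. Pads are 18 mm wide; open, the fingers measure 123 mm over their backs; the gripper's body (75 mm by 187 mm) begins 45 mm behind the grasp point.
Start: joints at [1.134, 0.689, -0.195, 1.565, 0.157, 0.902, -0.215], TCP at [0.284, -0.557, 0.405] pointing down, gripper open.
Joint ranges: [-3.01, 3.01], [-0.46, 2.08], [-1.47, 1.51], [0.13, 2.56], [-1, 4.14], [0.04, 2.09], [-2.66, 2.66]. Speed limits (rad/s): [2.57, 2.57, 3.14, 3.14, 3.14, 3.14, 3.14].

INTERFACE

Orientations are given as a unit quaternion [x, y, z, w].
In Python, from plant import r, snapshot gives the robot as it stands. The module is installed in compiled form; this text tells all that it offers.
- The arm moves only by the tool move_arm, never from a script. Its argument "rows" is a list of rows, each a list of 5 numbers: the shift along the tool's x, y, z in m, then the turn about the tool's z in rad, then the finger opening in m, from 0 to 0.0881. In form: [[dx, dy, dz, spin, claw], ...]. A call has 1 to 10 rows; each row shifts and turns the commanded pose from where the row before left it, along the tool's axes as they then stand; what a row does not reach is not made up. A row lasts 1/12 s, in which the tool goes at most 41.7 mm and 7.16 degrees, less where a joint would pass 70% of its speed; a pose out of reach is approached as far as the arm can. A call with a gripper value outside its range is refused whole. The fingers move at their own pace and stop on an object; "newtons" is the grip in N (left out, the last holds). Time passes only in rows, so rows that do not move let the fingers close. It gives the time, the measured TCP pose, the force, the opening and the grip force at its end, in the units of the state.
- r.get_state(): the state, without advancing time (a new reading comes with each control period).
- snapshot(name): name is "scene" or "top"; returns a dict with "color" (420x560x3 uint8, red, green, blue), "depth" (420x560 float32, m along the optical axis (not along the pixel's ray), 0 where there is no reading), "mtx" (3x3 intrinsics, pixels), "dist" ([k1, k2, p1, p2, k3] as OpenCV has them; the pictures are not rectified), "eye" and "orientation" of the camera in the world. Camera axes: x right, y up, looking along -z (the intrinsics and any distortion apply to the point x, -y, -z); pixel columns grow to the right and rows downward; lengths in m; the calibration is good to about 2 mm. A picture is of the moment at which its call begins.
- r.finish_job(): hands the job in; it is judged then, once.
The state is a dict: "clock": time; "q": joint angles; "qd": joint speeds; "joint_torque": joint torques, N m; "tool_pos": TCP position; "eef_rot": TCP orientation; "contact_force": force on the tool from outside, world axes, zero at the start; "moment": the same for the moment, N m; "opening": opening from 0.0 (shut) to 1.0 (fully open); "finger_force": force on a finger pad.
Only numpy, scipy, OpenCV 4.12 (cv2) and the standard library are available. Lean on these libraries where they do the work, as an engineer would, in place of code of your own. Each camera call takes 0.05 s, during which the arm holds its last target. There are 200 camera calls.

## Working session

There is one attempt and no reset: what is moved stays moved. The work goes in short steps, Python scripts to look and compute and a tool call to move; the robot and the scene stay as the last step left them, time stands still between calls to the robot, and variables do not carry over. Pictures are saved under pics/ and viewed, at most 14 in all, crops included, and the job is handed in when it is done.

Besides the shell and the picture viewer there is one more tool, called after ">>>" as name(argument=value, ...), one argument or row to a line, values as JSON. move_arm: Moves the arm, as the interface text tells. Its arguments: {"type":"object","properties":{"rows":{"type":"array"},"newtons":{"type":"number"}},"required":["rows"]}

```bash
mkdir -p pics
cat > h.py <<'E'
import numpy as np, cv2
from scipy.spatial.transform import Rotation as R
from plant import r, snapshot
def snap(name, fn=None):
    s=snapshot(name); np.savez('%s.npz'%name,**s)
    if fn: cv2.imwrite('pics/'+fn, s['color'][:,:,::-1])
    return s
def load(name): return dict(np.load('%s.npz'%name))
def ray(s,uv):
    p=cv2.undistortPoints(np.array(uv,float).reshape(-1,1,2),s['mtx'],s['dist']).reshape(-1,2)
    d=np.c_[p[:,0],-p[:,1],-np.ones(len(p))]
    return R.from_quat(s['orientation']).apply(d)
def onplane(s,uv,z):
    d=ray(s,uv); return s['eye']+d*((z-s['eye'][2])/d[:,2])[:,None]
def cloud(s):
    h,w=s['depth'].shape; v,u=np.mgrid[:h,:w]
    P=s['eye']+ray(s,np.c_[u.ravel(),v.ravel()])*s['depth'].reshape(-1,1)
    P=P.reshape(h,w,3); P[s['depth']==0]=np.nan; return P
def project(s,P):
    c=R.from_quat(s['orientation']).inv().apply(np.atleast_2d(P)-s['eye'])*[1,-1,-1]
    return cv2.projectPoints(c.reshape(-1,1,3),np.zeros(3),np.zeros(3),s['mtx'],s['dist'])[0].reshape(-1,2)
E
python3 - <<'E'
from h import *
for n in('scene','top'):
    s=snap(n,n+'0.png'); print(n,s['eye'],s['orientation'],s['mtx'].ravel(),s['dist'])
st=r.get_state(); print(st['clock'],st['tool_pos'],st['eef_rot'],st['opening'],st['contact_force'])
E
```

```text
scene [1.22548474 0.20007074 0.87226531] [0.21233386 0.2829965  0.73645003 0.57660096] [476.82044966   0.         282.80475518   0.         476.82044966
 206.17725221   0.           0.           1.        ] [0.05627876 0.         0.         0.         0.        ]
top [0.34605146 0.02700687 1.24543759] [-0.05850017  0.05313836  0.71432363 -0.69533862] [533.5520374    0.         283.43110427   0.         533.5520374
 217.88011188   0.           0.           1.        ] [-0.19063647  0.          0.          0.          0.        ]
0.1 [ 0.28333883 -0.55676234  0.40399925] [ 9.72413581e-01  2.33261920e-01 -2.56978110e-04 -7.99300769e-04] 1.001088288034139 [-0.10728761  0.69530427 -0.44455229]
```

View pics/scene0.png

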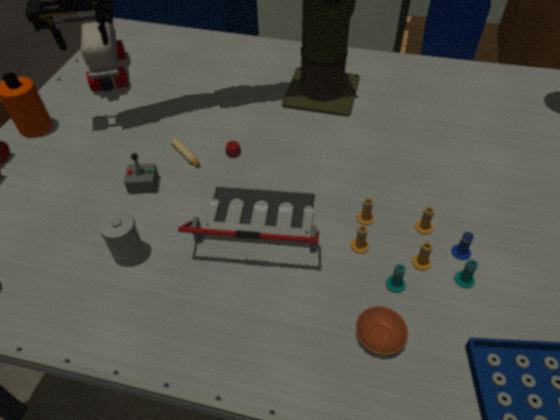

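View pics/top0.png

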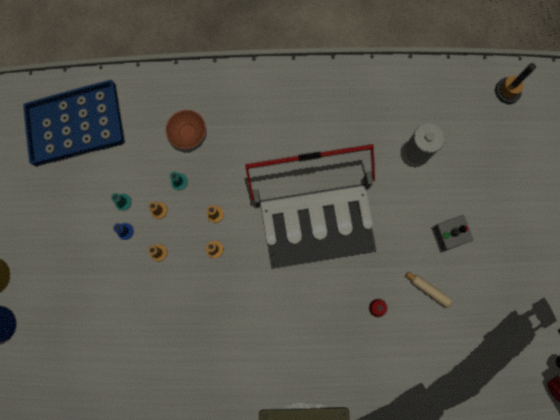

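Barrel candidates in the top picture: brass at (214,214), (158,210), (214,249), (158,252). Look-alikes are teal at (178,180) and (121,201), and blue at (123,230). I choose the four brass ones and check them in a crop while measuring.

Run:
```python
from h import *
s=load('top'); P=cloud(s); hsv=cv2.cvtColor(s['color'],cv2.COLOR_RGB2HSV)
print('table z',np.nanmedian(P[300:400,100:200,2]))
m=(cv2.inRange(hsv,(8,130,70),(28,255,255))>0)
n,l,st,c=cv2.connectedComponentsWithStats(m.astype(np.uint8))
for i in range(1,n):
    if st[i,4]>25: 
        z=P[...,2][l==i]; print(i,st[i],c[i].round(1),'fl',onplane(s,c[i],.005).round(4)[0][:2])
# high points near barrels
for u,v in [(214,214),(158,210),(214,249),(158,252)]:
    w=P[v-20:v+20,u-20:u+20]; k=w[...,2]>.05; k2=(w[...,2]>.045)
    print((u,v),k.sum(),w[k].mean(0).round(4),w[...,2][k].max())
# rack
m=(P[...,2]>.010)&(P[...,2]<.024); sub=np.zeros_like(m); sub[170:280,240:400]=m[170:280,240:400]
crop=cv2.resize(s['color'][130:285,100:390,::-1],None,fx=2.7,fy=2.7,interpolation=cv2.INTER_CUBIC)
cv2.imwrite('pics/crop1.png',crop)
```

```text
table z -0.00022662646755111648
1 [505  76  11  11  65] [509.3  80.5] fl [ 0.8872 -0.5592]
2 [509  83  14  11  77] [516.9  88.9] fl [ 0.8641 -0.5772]
3 [ 166  110   39   39 1112] [185.  129.3] fl [0.7704 0.2695]
4 [149 202  18  16 152] [158.2 209.4] fl [0.5727 0.3326]
5 [207 206  16  17 161] [214.9 213.6] fl [0.5587 0.1958]
6 [206 241  17  17 171] [214.6 249. ] fl [0.4744 0.197 ]
7 [149 244  18  17 159] [158.3 252. ] fl [0.4705 0.3317]
8 [407 273   8   7  36] [410.2 275.9] fl [ 0.3981 -0.2591]
(214, 214) 85 [0.5584 0.1962 0.0609] 0.06648129235142797
(158, 210) 64 [0.5707 0.3316 0.0607] 0.06798417669108536
(214, 249) 87 [0.4748 0.198  0.0613] 0.06734175036810663
(158, 252) 79 [0.4697 0.3312 0.0603] 0.06618493835631067
```

View pics/crop1.png

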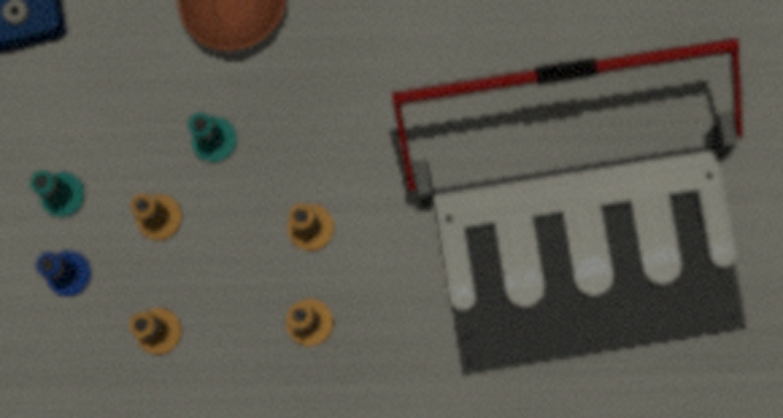

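Four standing brass barrels confirmed. The rack's mouth faces the robot and the keeper is swung back. Next I measure the rack pose, keeper grip and switch box.

```bash
cat > rackfit.py <<'E'
from h import *
from scipy.optimize import least_squares
s=load('top')
g=lambda u,v:(u/2.7+100,v/2.7+130)
fl=onplane(s,[g(464,374),g(745,327)],.004)[:,:2]; bk=onplane(s,[g(437,193),g(718,152)],.017)[:,:2]
W=np.r_[fl,bk]; L=np.array([[-.095,.125],[-.095,-.125],[.062,.125],[.062,-.125]])
T=lambda p,L:np.array([p[0],p[1]])+L@np.array([[np.cos(p[2]),np.sin(p[2])],[-np.sin(p[2]),np.cos(p[2])]])
p=least_squares(lambda p:(T(p,L)-W).ravel(),[.5,-.08,.1]).x
print('corner fit',p,(T(p,L)-W).round(4).tolist())
# refine by slot dark centroids
gray=cv2.cvtColor(s['color'],cv2.COLOR_RGB2GRAY); v,u=np.mgrid[180:280,240:400]
X=onplane(s,np.c_[u.ravel(),v.ravel()],.017)[:,:2]; gv=gray[180:280,240:400].ravel()
for it in range(3):
    c,sn=np.cos(p[2]),np.sin(p[2]); l=(X-p[:2])@np.array([[c,-sn],[sn,c]])
    print('levels',np.percentile(gv[(abs(l[:,0])<.05)&(abs(l[:,1])<.12)],[5,50,95]))
    a=[]
    for yc in(-.09,-.03,.03,.09):
        for x0 in(-.025,-.01,.005):
            k=(l[:,0]>x0)&(l[:,0]<x0+.015)&(abs(l[:,1]-yc)<.025)
            w=np.clip(85-gv[k].astype(float),0,None); w=gv[k].max()-gv[k].astype(float); w=np.clip(w-15,0,None)
            a.append((x0,yc,(w*l[k,1]).sum()/w.sum()-yc))
    a=np.array(a); A=np.c_[np.ones(12),a[:,0]+.0075]; sol=np.linalg.lstsq(A,a[:,2],rcond=None)[0]
    # slot ends in x: profile along slot centre
    ends=[]
    for yc in(-.09,-.03,.03,.09):
        k=(abs(l[:,1]-yc-sol[0])<.006)&(l[:,0]>0)&(l[:,0]<.055); o=np.argsort(l[k,0]); x=l[k,0][o]; y=gv[k][o].astype(float)
        th=(np.percentile(y,10)+np.percentile(y,90))/2; ends.append(sum((y<th))/len(y)*.055-.030)
    print('dy',sol,'resid',(a[:,2]*1000).round(1),'ends',np.round(ends,4))
    p=p+[-sn*sol[0]+c*np.mean(ends),c*sol[0]+sn*np.mean(ends),sol[1]]
print('rack',p); np.save('rack.npy',p)
E
python3 rackfit.py
python3 - <<'E'
from h import *
s=load('top'); P=cloud(s)
g=lambda u,v:(u/2.7+100,v/2.7+130)
# keeper grip : depth
u,v=map(int,g(567,71)); print('grip depth',P[v-1:v+2,u-3:u+4,2].round(3),P[v,u])
print('ends',P[int(g(400,97)[1]),int(g(400,97)[0])],onplane(s,[g(567,71)],.10))
hsv=cv2.cvtColor(s['color'],cv2.COLOR_RGB2HSV)
roi=np.zeros(hsv.shape[:2],bool); roi[205:260,425:485]=1
for n,lo,hi in(('green',(45,90,30),(85,255,255)),('red',(0,120,50),(8,255,255))):
    m=(cv2.inRange(hsv,lo,hi)>0)&roi; v,u=np.nonzero(m); print(n,m.sum(),u.mean(),v.mean(),onplane(s,[(u.mean(),v.mean())],.045))
k=roi&(P[...,2]>.03); z=P[...,2][k]; print('box top',P[roi&(P[...,2]>.035)&(P[...,2]<.055)].mean(0), 'tip',P[roi&(P[...,2]>.08)].mean(0),z.max())
m=roi&(P[...,2]>.035)&(P[...,2]<.055); v,u=np.nonzero(m); rc=cv2.minAreaRect(np.c_[u,v].astype(np.float32)); print(rc,onplane(s,cv2.boxPoints(rc),.045).round(4))
cv2.imwrite('pics/crop2.png',cv2.resize(s['color'][200:270,420:500,::-1],None,fx=5,fy=5,interpolation=cv2.INTER_CUBIC))
for n,r_ in(('can',(100,175,400,450)),):
    w=P[r_[0]:r_[1],r_[2]:r_[3]]; k=w[...,2]>.1; print(n,w[k].mean(0))
E
```

```text
corner fit [ 0.53613459 -0.04709591  0.12595151] [[0.0006, 0.0011], [-0.0016, -0.0022], [-0.0003, 0.0014], [0.0013, -0.0003]]
levels [ 42. 117. 129.]
dy [0.00201453 0.01557373] resid [1.9 1.6 2.  1.8 1.9 2.4 1.7 2.  2.2 1.7 2.  2.3] ends [0.0012 0.0012 0.0003 0.0005]
levels [ 42. 118. 129.]
dy [-1.97972844e-05 -8.03643495e-03] resid [ 0.2 -0.3 -0.3  0.2  0.2 -0.2  0.   0.1 -0.1  0.1 -0.2  0.1] ends [-0.0006  0.0003  0.      0.0007]
levels [ 42. 118. 129.]
dy [ 4.86721049e-05 -1.75004431e-03] resid [ 0.2 -0.2 -0.1  0.1  0.2  0.1 -0.   0.2 -0.  -0.   0.2  0.1] ends [-0.0004  0.0003 -0.0006  0.    ]
rack [ 0.53661533 -0.04497487  0.13173876]
grip depth [[0.113 0.109 0.113 0.114 0.115 0.113 0.112]
 [0.112 0.111 0.115 0.114 0.112 0.116 0.114]
 [0.114 0.115 0.114 0.115 0.114 0.115 0.112]] [ 0.66212547 -0.02859416  0.11449453]
ends [0.64643811 0.1078829  0.11166466] [[ 0.66549451 -0.02928209  0.1       ]]
green 32 446.1875 234.625 [[ 0.48806318 -0.34003389  0.045     ]]
red 11 466.45454545454544 228.0 [[ 0.50197665 -0.38991647  0.045     ]]
box top [ 0.49330763 -0.35827034  0.04504877] tip [ 0.49416717 -0.36081663  0.10140368] 0.1092226707046966
((454.40411376953125, 231.91098022460938), (28.20691680908203, 30.313657760620117), 69.44395446777344) [[ 0.5134 -0.3158  0.045 ]
 [ 0.5365 -0.3858  0.045 ]
 [ 0.4739 -0.405   0.045 ]
 [ 0.4516 -0.3351  0.045 ]]
can [ 0.70062569 -0.29702632  0.10999645]
```

```bash
cat >> h.py <<'E'
RK=np.array([.5366,-.0450,.130])
def rk(x,y):
    c,s=np.cos(RK[2]),np.sin(RK[2]); return np.array([RK[0]+c*x-s*y,RK[1]+s*x+c*y])
def torack(P):
    c,s=np.cos(RK[2]),np.sin(RK[2]); d=np.atleast_2d(P)[:,:2]-RK[:2]; return d@np.array([[c,-s],[s,c]])
def need(xy,zg,yaw=.130):
    st=r.get_state(); Rt=R.from_quat(st['eef_rot']); X=Rt.apply([1,0,0]); cy=np.arctan2(X[1],X[0])
    d=np.array([xy[0],xy[1],zg+.147])-st['tool_pos']
    spin=cy-yaw; 
    Xf=R.from_rotvec([0,0,yaw-cy])*Rt
    print('t',round(st['clock'],2),'now axes',Rt.inv().apply(d).round(4),'after spin',Xf.inv().apply(d).round(4),'spin',round(spin,4),'tilt',(Rt.apply([0,0,1])).round(3),'q7',round(st['q'][6],2),'open',round(st['opening']*.0881,4),'F',st['contact_force'].round(1))
def barrels():
    s=snap('top'); P=cloud(s); hsv=cv2.cvtColor(s['color'],cv2.COLOR_RGB2HSV)
    n,l,st,c=cv2.connectedComponentsWithStats(cv2.inRange(hsv,(8,130,70),(28,255,255)))
    for i in range(1,n):
        if not 60<st[i,4]<400: continue
        f=onplane(s,[c[i]],.005)[0]; u,v=c[i].astype(int); w=P[v-20:v+20,u-20:u+20]; w=w[w[...,2]>.05]
        if len(w)>20: print('barrel flange',f[:2].round(4),'top',w.mean(0).round(4),'rack',(torack(f)*1000).round(1),len(w))
E
python3 - <<'E'
from h import *
need((.4746,.1975),.14)
s=load('top')
for t in [(178,180),(121,201),(123,230)]: print(onplane(s,[t],.03).round(3))
E
```

```text
t 0.1 now axes [ 0.5126 -0.5852  0.1179] after spin [ 0.2874 -0.7229  0.1182] spin 0.3409 tilt [-0.001  0.001 -1.   ] q7 -0.22 open 0.0882 F [-0.1  0.7 -0.4]
[[0.637 0.28  0.03 ]]
[[0.591 0.417 0.03 ]]
[[0.522 0.411 0.03 ]]
```

>>> move_arm(
  rows=[
    [0,0,0,0.116,0.06],
    [0,0,0,0.116,0.06],
    [0,0,0,0.105,0.06],
    [0,0,0,0,0.06],
  ],
  newtons=25,
)

```text
clock: 0.43
tool_pos: [0.2836, -0.5568, 0.4043]
eef_rot: [0.998, 0.066, -0.0, -0.0]
contact_force: [-0.5, -0.6, 0.0]
opening: 0.724
finger_force: 0.0
```

```bash
python3 -c "
from h import *
need((.4746,.1975),.14)"
```

```text
t 0.43 now axes [ 0.2882 -0.7227  0.1176] after spin [ 0.2872 -0.7231  0.1176] spin 0.0014 tilt [-0.001  0.001 -1.   ] q7 -0.48 open 0.0638 F [-0.5 -0.6  0. ]
```

>>> move_arm(
  rows=[
    [0.02,-0.035,0,0,0.06],
    [0.02,-0.035,0,0,0.06],
    [0.02,-0.035,0,0,0.06],
    [0.02,-0.035,0,0,0.06],
    [0.02,-0.035,0,0,0.06],
    [0.02,-0.035,0,0,0.06],
    [0.02,-0.035,0,0,0.06],
    [0.02,-0.035,0,0,0.06],
    [0.02,-0.035,0,0,0.06],
    [0.02,-0.035,0,0,0.06],
  ],
)

```text
clock: 1.27
tool_pos: [0.4353, -0.1816, 0.4047]
eef_rot: [0.998, 0.069, -0.0, 0.0]
contact_force: [1.1, 0.6, -0.0]
opening: 0.681
finger_force: 0.0
```

>>> move_arm(
  rows=[
    [0.008,-0.035,0.01,0,0.06],
    [0.008,-0.035,0.01,0,0.06],
    [0.008,-0.035,0.01,0,0.06],
    [0.008,-0.035,0.01,0,0.06],
    [0.008,-0.035,0.01,0,0.06],
    [0.008,-0.035,0.01,0,0.06],
    [0.008,-0.035,0.01,0,0.06],
    [0.008,-0.035,0.01,0,0.06],
    [0.008,-0.035,0.01,0,0.06],
    [0.008,-0.035,0.01,0,0.06],
  ],
)

```text
clock: 2.1
tool_pos: [0.4674, 0.176, 0.304]
eef_rot: [0.998, 0.069, -0.0, 0.0]
contact_force: [-0.2, -0.4, 0.6]
opening: 0.688
finger_force: 0.0
```

```bash
python3 -c "
from h import *
barrels()
need((.4746,.1975),.038)"
```

```text
barrel flange [ 0.8737 -0.5674] top [ 0.8551 -0.5457  0.1037] rack [[ 266.5 -561.7]] 197
barrel flange [0.5614 0.1865] top [0.4714 0.133  0.4856] rack [[ 54.6 226.3]] 882
t 2.15 now axes [ 0.009  -0.0105  0.1177] after spin [ 0.0088 -0.0107  0.1177] spin 0.0189 tilt [ 0.     0.007 -1.   ] q7 -1.83 open 0.0599 F [ 1.2  4.5 -1. ]
```

>>> move_arm(
  rows=[
    [0.004,-0.005,0.02,0.01,0.06],
    [0.004,-0.005,0.02,0.008,0.06],
    [0,0,0,0,0.06],
  ],
)

```text
clock: 2.4
tool_pos: [0.4737, 0.1863, 0.262]
eef_rot: [0.998, 0.06, -0.002, 0.0]
contact_force: [0.4, -0.0, -0.1]
opening: 0.681
finger_force: 0.0
```

```bash
cat >> h.py <<'E'
def scene(fn=None):
    s=snap('scene',fn); hsv=cv2.cvtColor(s['color'],cv2.COLOR_RGB2HSV)
    n,l,st,c=cv2.connectedComponentsWithStats(cv2.inRange(hsv,(8,130,60),(28,255,255)))
    for i in range(1,n):
        if 40<st[i,4]<600 and c[i][0]>180: 
            b=(st[i,0]+st[i,2]/2, st[i,1]+st[i,3]-7); print('sc',c[i].round(1),st[i],'flange~',onplane(s,[b],.005)[0][:2].round(4),'rack',(torack(onplane(s,[b],.009)[0])*1000).round(1))
E
python3 -c "
from h import *
scene('s1.png')
need((.4746,.1975),.038)"
```

```text
sc [490.2  29.8] [483  24  15  15 112] flange~ [-0.4584  0.5019] rack [[-908.2  668.9]]
sc [488.2  44.8] [480  38  17  14  93] flange~ [-0.371   0.4939] rack [[-823.   649.7]]
sc [486.   58.7] [475  56  21   6  42] flange~ [-0.3065  0.4835] rack [[-760.6  631.1]]
sc [364.7 220.8] [357 209  17  25 199] flange~ [0.5039 0.204 ] rack [[  3.1 250.6]]
sc [423.8 225.7] [415 217  18  17 210] flange~ [0.4722 0.3345] rack [[-11.3 383.6]]
sc [359.4 244.8] [351 236  18  17 208] flange~ [0.5615 0.1993] rack [[ 59.4 238.6]]
sc [426.4 246.7] [422 243  10   8  54] flange~ [0.5204 0.3436] rack [[ 37.5 386.4]]
sc [421.2 261.2] [412 252  19  18 238] flange~ [0.5755 0.3348] rack [[ 90.7 370.5]]
t 2.45 now axes [ 0.0026 -0.0121  0.0784] after spin [ 0.0027 -0.012   0.0784] spin -0.0106 tilt [-0.003 -0.001 -1.   ] q7 -1.85 open 0.0598 F [ 0.3 -0.4  0. ]
```

View pics/s1.png

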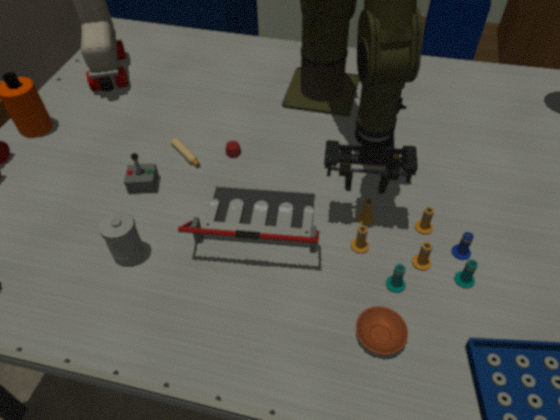

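The gripper sits above barrel C at about (367,211), which hasn't moved. Descending onto it.

>>> move_arm(
  rows=[
    [0.0025,-0.012,0.0,-0.01,0.06],
    [0,0,0.026,0,0.06],
    [0,0,0.026,0,0.06],
    [0,0,0.026,0,0.06],
    [0,0,0,0,0.06],
    [0,0,0,0,0.015],
    [0,0,0,0,0.015],
    [0,0,0,0,0.015],
    [0,0,0,0,0.015],
    [0,0,0,0,0.015],
  ],
)

```text
clock: 3.28
tool_pos: [0.4758, 0.1974, 0.188]
eef_rot: [0.998, 0.063, 0.001, -0.0]
contact_force: [-0.4, -0.7, 0.2]
opening: 0.326
finger_force: 0.0
```

```bash
python3 -c "
from h import *
need(rk(-.085,-.09),.038+.008)
need(rk(-.085,-.03),.038+.008)"
```

```text
t 3.28 now axes [-0.0547  0.3385 -0.0054] after spin [-0.0561  0.3382 -0.0054] spin -0.0041 tilt [ 0.002  0.001 -1.   ] q7 -1.85 open 0.0287 F [-0.4 -0.7  0.2]
t 3.28 now axes [-0.0549  0.2785 -0.0053] after spin [-0.0561  0.2782 -0.0053] spin -0.0041 tilt [ 0.002  0.001 -1.   ] q7 -1.85 open 0.0287 F [-0.4 -0.7  0.2]
```

>>> move_arm(
  rows=[
    [0,0,0,0,0.015],
    [0,0,0,0,0.015],
    [0,0,0,0,0.015],
    [0,0,-0.012,0,0.015],
    [-0.01,0.03,0,0,0.015],
    [-0.01,0.03,0,0,0.015],
    [-0.01,0.03,0,0,0.015],
    [-0.01,0.03,0,0,0.015],
    [-0.01,0.03,0,0,0.015],
    [-0.006,0.03,0,0,0.015],
  ],
)

```text
clock: 4.12
tool_pos: [0.4461, 0.0105, 0.2023]
eef_rot: [0.998, 0.063, -0.004, 0.0]
contact_force: [0.6, 0.4, -1.0]
opening: 0.243
finger_force: 25.0
```

>>> move_arm(
  rows=[
    [0,0.03,0,0,0.015],
    [0,0.03,0,0,0.015],
    [0,0.03,0,0,0.015],
    [0,0.03,0,0,0.015],
    [0,0.03,0,0,0.015],
    [0,0,0,0,0.015],
  ],
)

```text
clock: 4.62
tool_pos: [0.4656, -0.1445, 0.2024]
eef_rot: [0.998, 0.057, -0.003, 0.003]
contact_force: [0.1, -1.0, -1.0]
opening: 0.245
finger_force: 25.0
```

```bash
python3 -c "
from h import *
need(rk(-.085,-.09),.041+.006)
scene('s2.png');barrels()"
```

```text
t 4.62 now axes [-0.0017  0.0005  0.0084] after spin [-0.0017  0.0005  0.0084] spin -0.0152 tilt [-0.005 -0.007 -1.   ] q7 -1.61 open 0.0215 F [ 0.1 -1.  -1. ]
sc [411.3  31.2] [400  16  25  36 370] flange~ [-0.3216  0.2498] rack [[-805.7  402.4]]
sc [489.8  29. ] [484  24  13  12  84] flange~ [-0.4791  0.5023] rack [[-928.6  671.9]]
sc [489.9  44.2] [482  39  15  11  58] flange~ [-0.3846  0.4973] rack [[-835.9  654.8]]
sc [226.4 185.5] [220 176  15  16  78] flange~ [ 0.4495 -0.1524] rack [[-96.5 -94. ]]
sc [423.8 225.7] [415 216  18  18 211] flange~ [0.4722 0.3345] rack [[-11.3 383.6]]
sc [362.1 230. ] [358 226   9   8  41] flange~ [0.5055 0.1972] rack [[  3.9 243.8]]
sc [359.3 244.9] [351 236  18  17 204] flange~ [0.5615 0.1993] rack [[ 59.4 238.6]]
sc [426.4 246.7] [422 243  10   8  52] flange~ [0.5204 0.3436] rack [[ 37.5 386.4]]
sc [421.1 261.3] [412 253  19  17 235] flange~ [0.5755 0.3348] rack [[ 90.7 370.5]]
barrel flange [ 0.8736 -0.5676] top [ 0.8548 -0.5461  0.1019] rack [[ 266.4 -561.9]] 216
barrel flange [0.5719 0.3325] top [0.5705 0.3314 0.0607] rack [[ 83.9 369.7]] 66
barrel flange [0.5585 0.1958] top [0.5584 0.1963 0.0611] rack [[ 52.9 235.9]] 84
barrel flange [0.4702 0.3317] top [0.4698 0.3313 0.0607] rack [[-17.  382.1]] 78
```

>>> move_arm(
  rows=[
    [0,0,0,-0.015,0.015],
    [0,0,0.0085,0,0.015],
    [0,0,0,0,0.015],
  ],
)

```text
clock: 4.97
tool_pos: [0.4657, -0.1353, 0.1922]
eef_rot: [0.997, 0.072, -0.004, -0.001]
contact_force: [0.2, 0.7, -0.4]
opening: 0.242
finger_force: 25.0
```

```bash
python3 -c "
from h import *
need(rk(-.085,-.09),.041+.006)
s=snap('scene'); c=s['color'][150:270,170:330,::-1]; cv2.imwrite('pics/c3.png',cv2.resize(c,None,fx=5,fy=5,interpolation=2))"
```

```text
t 4.97 now axes [-0.0031  0.0096 -0.0018] after spin [-0.003   0.0097 -0.0018] spin 0.0137 tilt [-0.008  0.001 -1.   ] q7 -1.61 open 0.0213 F [ 0.2  0.7 -0.4]
```

View pics/c3.png

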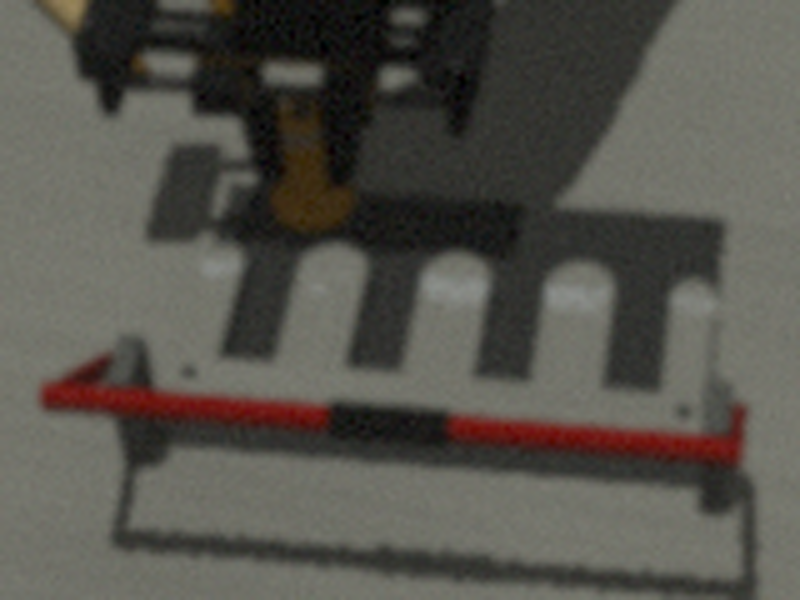

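The barrel is held upright just in front of the outermost slot, at crop (315,210), about 10 mm too far inward. I let it settle and then correct.

>>> move_arm(
  rows=[
    [0,0,-0.001,0,0.015],
    [0,0,0,0,0.015],
    [0,0,0,0,0.015],
  ],
)

```text
clock: 5.27
tool_pos: [0.4659, -0.1365, 0.1942]
eef_rot: [0.997, 0.071, -0.003, 0.0]
contact_force: [-0.5, 0.6, -0.8]
opening: 0.238
finger_force: 25.0
```

```bash
python3 -c "
from h import *
need(rk(-.085,-.09),.041+.006)"
```

```text
t 5.27 now axes [-0.0031  0.0084  0.0003] after spin [-0.003   0.0084  0.0003] spin 0.0115 tilt [-0.007 -0.001 -1.   ] q7 -1.61 open 0.021 F [-0.5  0.6 -0.8]
```

>>> move_arm(
  rows=[
    [-0.003,0.0085,0,0.012,0.015],
    [0,0,0,0,0.015],
    [0,0,0,0,0.015],
    [0,0,0,0,0.015],
  ],
)

```text
clock: 5.6
tool_pos: [0.4639, -0.1461, 0.1942]
eef_rot: [0.998, 0.064, -0.003, 0.0]
contact_force: [0.4, 1.1, -0.4]
opening: 0.244
finger_force: 25.0
```

```bash
python3 -c "
from h import *
need(rk(-.085,-.09),.041+.006); need(rk(.019,-.09),.041+.006)
"
```

```text
t 5.6 now axes [ 0.0002 -0.0008  0.0002] after spin [ 0.0002 -0.0008  0.0002] spin -0.0019 tilt [-0.007 -0.001 -1.   ] q7 -1.61 open 0.0215 F [ 0.4  1.1 -0.4]
t 5.6 now axes [ 0.1042 -0.001  -0.0005] after spin [ 0.1042 -0.0008 -0.0005] spin -0.0019 tilt [-0.007 -0.001 -1.   ] q7 -1.61 open 0.0215 F [ 0.4  1.1 -0.4]
```

>>> move_arm(
  rows=[
    [0.012,-0.0008,0,0,0.015],
    [0.012,0,0,0,0.015],
    [0.012,0,0,0,0.015],
    [0.012,0,0,0,0.015],
    [0.012,0,0,0,0.015],
    [0.01,0,0,0,0.015],
    [0,0,0,0,0.015],
    [0,0,0,0,0.015],
  ],
)

```text
clock: 6.27
tool_pos: [0.5332, -0.1357, 0.1936]
eef_rot: [0.998, 0.065, -0.003, -0.0]
contact_force: [0.2, -0.1, -1.7]
opening: 0.239
finger_force: 25.0
```

```bash
python3 -c "
from h import *
need(rk(.019,-.09),.041+.006)
"
```

```text
t 6.27 now axes [ 0.0341  0.0004 -0.0006] after spin [ 0.0341  0.0005 -0.0006] spin -0.0009 tilt [-0.007 -0.    -1.   ] q7 -1.6 open 0.021 F [ 0.2 -0.1 -1.7]
```

>>> move_arm(
  rows=[
    [0.012,0,0,0,0.015],
    [0.012,0,0,0,0.015],
    [0.009,0,0,0,0.015],
    [0.0,0,0,0,0.015],
    [0,0,0.001,0,0.015],
    [0,0,0,0,0.015],
  ],
)

```text
clock: 6.77
tool_pos: [0.5646, -0.132, 0.1921]
eef_rot: [0.998, 0.064, -0.005, 0.0]
contact_force: [0.8, -0.0, -0.9]
opening: 0.248
finger_force: 2.5
```

```bash
python3 -c "
from h import *
need(rk(.019,-.09),.041+.006)
s=snap('scene'); c=s['color'][150:270,170:330,::-1]; cv2.imwrite('pics/c4.png',cv2.resize(c,None,fx=5,fy=5,interpolation=2))"
```

```text
t 6.77 now axes [ 0.0025  0.0001 -0.0019] after spin [ 0.0025  0.0001 -0.0019] spin -0.0015 tilt [-0.009 -0.001 -1.   ] q7 -1.6 open 0.0219 F [ 0.8 -0.  -0.9]
```

View pics/c4.png

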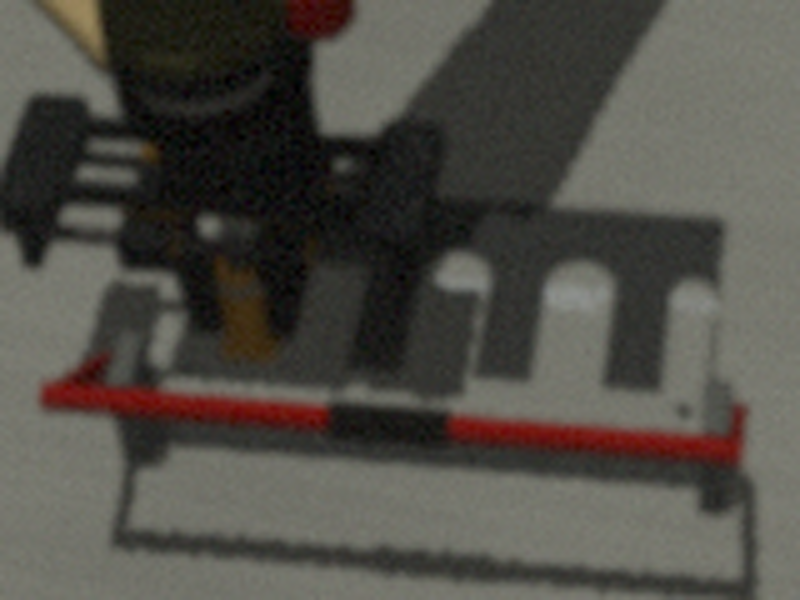

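The barrel stands in its slot at crop (248,305), at the slot end with its flange under the plate. The one-off grip slackening has just happened, with no harm done. I nudge it, release and lift.

>>> move_arm(
  rows=[
    [0.002,0,0,0,0.015],
    [0,0,0,0,0.015],
    [0,0,0,0,0.04],
    [0,0,0,0,0.04],
    [0,0,0,0,0.04],
    [0,0,-0.03,0,0.04],
    [0,0,-0.03,0,0.04],
    [0,0,-0.03,0,0.06],
    [-0.004,-0.03,0,0,0.06],
    [-0.004,-0.03,0,0,0.06],
  ],
)

```text
clock: 7.65
tool_pos: [0.5537, -0.0746, 0.2847]
eef_rot: [0.998, 0.062, -0.001, 0.001]
contact_force: [1.0, 0.6, 0.2]
opening: 0.653
finger_force: 0.0
```

```bash
python3 -c "
from h import *
need((.5587,.1965),.14)
scene()"
```

```text
t 7.65 now axes [ 0.0383 -0.2684 -0.0029] after spin [ 0.0401 -0.2682 -0.0029] spin -0.0066 tilt [-0.001 -0.002 -1.   ] q7 -1.66 open 0.0576 F [1.  0.6 0.2]
sc [411.2  32.3] [400  16  25  37 413] flange~ [-0.3153  0.2503] rack [[-799.4  402.1]]
sc [488.9  37.4] [479  24  19  27 223] flange~ [-0.3775  0.494 ] rack [[-829.3  650.6]]
sc [485.1  58.4] [477  56  18   6  44] flange~ [-0.3068  0.485 ] rack [[-760.7  632.7]]
sc [218.9 215.8] [216 211   8  10  48] flange~ [ 0.5454 -0.139 ] rack [[ -0.1 -93.2]]
sc [423.8 225.9] [415 217  18  17 210] flange~ [0.4722 0.3345] rack [[-11.3 383.6]]
sc [359.4 244.9] [351 236  18  17 210] flange~ [0.5615 0.1993] rack [[ 59.4 238.6]]
sc [426.4 246.7] [422 243  10   8  54] flange~ [0.5204 0.3436] rack [[ 37.5 386.4]]
sc [421.2 261.3] [412 253  19  17 237] flange~ [0.5755 0.3348] rack [[ 90.7 370.5]]
```

>>> move_arm(
  rows=[
    [0.005,-0.033,0,0,0.06],
    [0.005,-0.033,0,0,0.06],
    [0.005,-0.033,0,0,0.06],
    [0.005,-0.033,0,0,0.06],
    [0.005,-0.033,0,0,0.06],
    [0.005,-0.033,0,0,0.06],
    [0.005,-0.033,0,0,0.06],
    [0.005,-0.02,0,0,0.06],
    [0,-0.009,0,0,0.06],
  ],
)

```text
clock: 8.45
tool_pos: [0.5589, 0.1948, 0.2825]
eef_rot: [0.998, 0.067, -0.003, -0.002]
contact_force: [-0.4, -0.6, -0.2]
opening: 0.682
finger_force: 0.0
```

>>> move_arm(
  rows=[
    [0,0,0.01,0,0.06],
    [0,0,0.01,0,0.06],
    [0,0,0,0,0.06],
  ],
)

```text
clock: 8.7
tool_pos: [0.5583, 0.1871, 0.2598]
eef_rot: [0.998, 0.063, -0.006, 0.002]
contact_force: [-0.1, -0.5, 0.7]
opening: 0.681
finger_force: 0.0
```

```bash
python3 -c "
from h import *
need((.5585,.1965),.038)"
```

```text
t 8.7 now axes [ 0.0022 -0.0096  0.0748] after spin [ 0.0022 -0.0096  0.0748] spin -0.0039 tilt [-0.011 -0.005 -1.   ] q7 -2.02 open 0.06 F [-0.1 -0.5  0.7]
```

>>> move_arm(
  rows=[
    [0.002,-0.0095,0.0,0,0.06],
    [0,0,0.025,0,0.06],
    [0,0,0.025,0,0.06],
    [0,0,0.024,0,0.06],
    [0,0,0,0,0.06],
    [0,0,0,0,0.015],
    [0,0,0,0,0.015],
    [0,0,0,0,0.015],
    [0,0,0,0,0.015],
    [0,0,0,0,0.015],
  ],
)

```text
clock: 9.53
tool_pos: [0.5599, 0.1998, 0.1896]
eef_rot: [0.998, 0.064, -0.002, -0.0]
contact_force: [0.4, 0.2, 0.1]
opening: 0.327
finger_force: 0.0
```

>>> move_arm(
  rows=[
    [0,0,0,0,0.015],
    [0,0,0,0,0.015],
    [0,0,0,0,0.015],
    [0,0,0,0,0.015],
  ],
)

```text
clock: 9.87
tool_pos: [0.5597, 0.1996, 0.1892]
eef_rot: [0.998, 0.064, -0.003, 0.0]
contact_force: [0.2, -1.1, 5.5]
opening: 0.241
finger_force: 25.0
```

```bash
python3 -c "
from h import *
need(rk(-.085,-.03),.038+.008)"
```

```text
t 9.87 now axes [-0.1393  0.2697 -0.0031] after spin [-0.1396  0.2695 -0.0031] spin -0.0013 tilt [-0.005 -0.001 -1.   ] q7 -2.05 open 0.0212 F [ 0.2 -1.1  5.5]
```

>>> move_arm(
  rows=[
    [0,0,-0.011,0,0.015],
    [-0.028,0,0,0,0.015],
    [-0.028,0,0,0,0.015],
    [-0.028,0,0,0,0.015],
    [-0.028,0.015,0,0,0.015],
    [-0.0275,0.03,0,0,0.015],
    [0,0.035,0,0,0.015],
    [0,0.035,0,0,0.015],
    [0,0.035,0,0,0.015],
    [0,0.035,0,0,0.015],
  ],
)

```text
clock: 10.7
tool_pos: [0.4459, 0.0083, 0.2017]
eef_rot: [0.998, 0.066, -0.004, 0.0]
contact_force: [-0.4, -0.7, -2.0]
opening: 0.243
finger_force: 25.0
```

>>> move_arm(
  rows=[
    [0,0.035,0,0,0.015],
    [0,0.03,0,0,0.015],
    [0,0.0195,0,0,0.015],
    [0,0,0,0,0.015],
    [0,0,0,0,0.015],
    [0,0,0,0,0.015],
  ],
)

```text
clock: 11.2
tool_pos: [0.4566, -0.0741, 0.2017]
eef_rot: [0.998, 0.065, -0.004, -0.0]
contact_force: [-0.6, -0.6, -2.3]
opening: 0.237
finger_force: 25.0
```

```bash
python3 -c "
from h import *
need(rk(-.085,-.03),.0422+.006)
"
```

```text
t 11.2 now axes [-0.0018  0.0116  0.0065] after spin [-0.0018  0.0116  0.0065] spin -0.0003 tilt [-0.008 -0.    -1.   ] q7 -2.14 open 0.0209 F [-0.6 -0.6 -2.3]
```

>>> move_arm(
  rows=[
    [-0.002,0.0115,0,0,0.015],
    [0,0,0.0065,0,0.015],
    [0,0,0,0,0.015],
    [0,0,0,0,0.015],
  ],
)

```text
clock: 11.53
tool_pos: [0.4558, -0.0851, 0.1945]
eef_rot: [0.998, 0.065, -0.005, -0.0]
contact_force: [-0.1, -0.3, -0.8]
opening: 0.241
finger_force: 25.0
```

```bash
python3 -c "
from h import *
need(rk(.019,-.03),.0422+.006)
"
```

```text
t 11.53 now axes [ 0.1043  0.0008 -0.0017] after spin [ 0.1043  0.0007 -0.0017] spin 0.0011 tilt [-0.01  -0.001 -1.   ] q7 -2.13 open 0.0213 F [-0.1 -0.3 -0.8]
```

>>> move_arm(
  rows=[
    [0.012,0.0007,-0.0008,0,0.015],
    [0.012,0,-0.0002,0,0.015],
    [0.012,0,-0.0002,0,0.015],
    [0.012,0,-0.0002,0,0.015],
    [0.012,0,0,0,0.015],
    [0.01,0,0,0,0.015],
    [0,0,0,0,0.015],
    [0,0,0,0,0.015],
  ],
)

```text
clock: 12.2
tool_pos: [0.5252, -0.0774, 0.1955]
eef_rot: [0.998, 0.065, -0.005, 0.0]
contact_force: [-0.5, -0.0, -0.7]
opening: 0.241
finger_force: 25.0
```

```bash
python3 -c "
from h import *
need(rk(.019,-.03),.0422+.006)
"
```

```text
t 12.2 now axes [ 0.0345 -0.0006  0.    ] after spin [ 0.0345 -0.0006  0.    ] spin 0.0001 tilt [-0.009 -0.001 -1.   ] q7 -2.06 open 0.0212 F [-0.5 -0.  -0.7]
```

>>> move_arm(
  rows=[
    [0.012,-0.0006,0,0,0.015],
    [0.012,0,0,0,0.015],
    [0.0105,0,0,0,0.015],
    [0.0,0,0.0015,0,0.015],
    [0,0,0,0,0.015],
    [0,0,0,0,0.015],
  ],
)

```text
clock: 12.7
tool_pos: [0.558, -0.0733, 0.1935]
eef_rot: [0.998, 0.065, -0.006, 0.001]
contact_force: [0.0, 0.5, -1.2]
opening: 0.239
finger_force: 25.0
```

```bash
python3 -c "
from h import *
need(rk(.019,-.03),.0422+.004)
"
```

```text
t 12.7 now axes [ 0.0015 -0.0008  0.0002] after spin [ 0.0015 -0.0008  0.0002] spin -0.0007 tilt [-0.012 -0.002 -1.   ] q7 -2.02 open 0.0211 F [ 0.   0.5 -1.2]
```

>>> move_arm(
  rows=[
    [0,0,0,0,0.04],
    [0,0,0,0,0.04],
    [0,0,0,0,0.04],
    [0,0,-0.03,0,0.04],
    [0,0,-0.03,0,0.04],
    [0,0,-0.03,0,0.06],
    [-0.02,-0.03,0,0,0.06],
    [-0.02,-0.03,0,0,0.06],
    [-0.02,-0.03,0,0,0.06],
    [-0.02,-0.03,0,0,0.06],
  ],
)

```text
clock: 13.53
tool_pos: [0.4643, 0.0361, 0.2851]
eef_rot: [0.998, 0.064, -0.004, 0.0]
contact_force: [-0.2, 0.1, -0.1]
opening: 0.68
finger_force: 0.0
```

```bash
python3 -c "
from h import *
need((.470,.3315),.12)
scene()"
```

```text
t 13.53 now axes [ 0.0433 -0.2922  0.0179] after spin [ 0.0441 -0.2921  0.0179] spin -0.0027 tilt [-0.008 -0.001 -1.   ] q7 -2.25 open 0.0599 F [-0.2  0.1 -0.1]
sc [410.3  31.2] [400  16  24  36 298] flange~ [-0.3213  0.2482] rack [[-805.6  400.8]]
sc [218.2 204.2] [214 200   9   8  43] flange~ [ 0.5065 -0.1564] rack [[ -40.8 -105.4]]
sc [243.5 205.6] [239 201   9   9  45] flange~ [ 0.4985 -0.0948] rack [[-40.7 -43.5]]
sc [244.5 217.4] [241 212  10  11  61] flange~ [ 0.5369 -0.0766] rack [[ -0.5 -30.5]]
sc [423.8 225.9] [415 217  18  17 203] flange~ [0.4722 0.3345] rack [[-11.3 383.6]]
sc [426.2 246.7] [422 243  10   8  53] flange~ [0.5204 0.3436] rack [[ 37.5 386.4]]
sc [421.  261.6] [412 253  19  17 223] flange~ [0.5755 0.3348] rack [[ 90.7 370.5]]
```

Joint 7 is close to its limit, so I turn the tool half round, which gives the same grasp.

>>> move_arm(
  rows=[
    [0,0,0,-0.12,0.06],
    [0,0,0,-0.12,0.06],
    [0,0,0,-0.12,0.06],
    [0,0,0,-0.12,0.06],
    [0,0,0,-0.12,0.06],
    [0,0,0,-0.12,0.06],
    [0,0,0,-0.12,0.06],
    [0,0,0,-0.12,0.06],
    [0,0,0,-0.12,0.06],
    [0,0,0,-0.12,0.06],
  ],
)

```text
clock: 14.42
tool_pos: [0.4656, 0.0353, 0.2847]
eef_rot: [0.786, 0.619, -0.004, -0.002]
contact_force: [0.8, -0.1, -0.9]
opening: 0.682
finger_force: 0.0
```

>>> move_arm(
  rows=[
    [0,0,0,-0.12,0.06],
    [0,0,0,-0.12,0.06],
    [0,0,0,-0.12,0.06],
    [0,0,0,-0.12,0.06],
    [0,0,0,-0.12,0.06],
    [0,0,0,-0.12,0.06],
    [0,0,0,-0.12,0.06],
    [0,0,0,-0.12,0.06],
    [0,0,0,-0.12,0.06],
    [0,0,0,-0.12,0.06],
  ],
)

```text
clock: 15.25
tool_pos: [0.4656, 0.0352, 0.2847]
eef_rot: [0.299, 0.954, -0.002, -0.004]
contact_force: [0.3, -0.1, 0.7]
opening: 0.685
finger_force: 0.0
```

>>> move_arm(
  rows=[
    [0,0,0,-0.12,0.06],
    [0,0,0,-0.12,0.06],
    [0,0,0,-0.12,0.06],
    [0,0,0,-0.12,0.06],
    [0,0,0,-0.12,0.06],
    [0,0,0,-0.12,0.06],
    [0,0,0,0,0.06],
    [0,0,0,0,0.06],
  ],
)

```text
clock: 15.92
tool_pos: [0.4655, 0.0353, 0.2845]
eef_rot: [-0.052, 0.999, -0.0, -0.005]
contact_force: [-0.0, 0.7, 0.6]
opening: 0.676
finger_force: 0.0
```

```bash
python3 -c "
from h import *
need((.470,.3315),.12,-3.0116)
print(r.get_state()['q'].round(2))"
```

```text
t 15.92 now axes [-0.0353  0.2942  0.0171] after spin [-0.043   0.2931  0.017 ] spin -0.0264 tilt [-0.009 -0.001 -1.   ] q7 0.32 open 0.0595 F [-0.   0.7  0.6]
[ 0.44  0.94 -1.08  2.11  1.14  0.89  0.32]
```

>>> move_arm(
  rows=[
    [-0.005,0.033,0,-0.026,0.06],
    [-0.005,0.033,0,0,0.06],
    [-0.005,0.033,0,0,0.06],
    [-0.005,0.033,0,0,0.06],
    [-0.005,0.033,0,0,0.06],
    [-0.005,0.033,0,0,0.06],
    [-0.005,0.033,0,0,0.06],
    [-0.005,0.033,0,0,0.06],
    [-0.003,0.02,0,0,0.06],
    [0,0.009,0,0,0.06],
  ],
)

```text
clock: 16.75
tool_pos: [0.4693, 0.3352, 0.2847]
eef_rot: [-0.067, 0.998, 0.001, -0.004]
contact_force: [0.4, 0.8, 0.6]
opening: 0.678
finger_force: 0.0
```

>>> move_arm(
  rows=[
    [0,0,0.01,0,0.06],
    [0,0,0.01,0,0.06],
    [0,0,0,0,0.06],
    [0,0,0,0,0.06],
  ],
)

```text
clock: 17.08
tool_pos: [0.4702, 0.3293, 0.2626]
eef_rot: [-0.065, 0.998, -0.002, -0.006]
contact_force: [0.7, 0.0, 1.2]
opening: 0.678
finger_force: 0.0
```

```bash
python3 -c "
from h import *
need((.4702,.3320),.041,-3.0116)
scene()"
```

```text
t 17.08 now axes [-0.0012  0.003   0.0746] after spin [-0.0012  0.003   0.0746] spin 0.0011 tilt [-0.011 -0.005 -1.   ] q7 0.04 open 0.0597 F [0.7 0.  1.2]
sc [491.8  26.7] [486  24  11   9  52] flange~ [-0.5007  0.506 ] rack [[-949.4  678.4]]
sc [218.  204.2] [214 200   9   8  41] flange~ [ 0.5065 -0.1564] rack [[ -40.8 -105.4]]
sc [243.5 205.6] [239 201   9   9  46] flange~ [ 0.4985 -0.0948] rack [[-40.7 -43.5]]
sc [219.6 215.7] [215 211  11  10  71] flange~ [ 0.5452 -0.1379] rack [[ -0.2 -92.1]]
sc [245.  217.5] [241 213  10  10  77] flange~ [ 0.5369 -0.0766] rack [[ -0.5 -30.5]]
sc [424.1 226.3] [416 218  17  16 153] flange~ [0.4719 0.3356] rack [[-11.4 384.7]]
sc [426.4 246.6] [422 242  10   9  56] flange~ [0.5204 0.3436] rack [[ 37.5 386.4]]
sc [421.2 261.3] [412 253  19  17 236] flange~ [0.5755 0.3348] rack [[ 90.7 370.5]]
```

>>> move_arm(
  rows=[
    [-0.001,0.003,0.0,0,0.06],
    [0,0,0.025,0,0.06],
    [0,0,0.025,0,0.06],
    [0,0,0.024,0,0.06],
    [0,0,0,0,0.06],
    [0,0,0,0,0.015],
    [0,0,0,0,0.015],
    [0,0,0,0,0.015],
    [0,0,0,0,0.015],
    [0,0,0,0,0.015],
  ],
)

```text
clock: 17.97
tool_pos: [0.4701, 0.3349, 0.1913]
eef_rot: [-0.066, 0.998, 0.0, -0.004]
contact_force: [-0.6, -0.5, 0.4]
opening: 0.327
finger_force: 0.0
```

>>> move_arm(
  rows=[
    [0,0,0,0,0.015],
    [0,0,0,0,0.015],
    [0,0,0,0,0.015],
    [0,0,0,0,0.015],
  ],
)

```text
clock: 18.3
tool_pos: [0.47, 0.3347, 0.1908]
eef_rot: [-0.067, 0.998, -0.0, -0.004]
contact_force: [0.2, -1.0, 5.4]
opening: 0.24
finger_force: 25.0
```

```bash
python3 -c "
from h import *
need(rk(-.085,.03),.041+.011,-3.0116)"
```

```text
t 18.3 now axes [ 0.0693 -0.355  -0.0076] after spin [ 0.0682 -0.3552 -0.0076] spin 0.0031 tilt [-0.008 -0.001 -1.   ] q7 -0.04 open 0.0212 F [ 0.2 -1.   5.4]
```

>>> move_arm(
  rows=[
    [0,0,-0.012,0.003,0.015],
    [0.014,-0.025,0,0,0.015],
    [0.014,-0.028,0,0,0.015],
    [0.014,-0.03,0,0,0.015],
    [0.014,-0.03,0,0,0.015],
    [0.0125,-0.03,0,0,0.015],
    [0,-0.03,0,0,0.015],
    [0,-0.03,0,0,0.015],
    [0,-0.03,0,0,0.015],
    [0,-0.03,0,0,0.015],
  ],
)

```text
clock: 19.13
tool_pos: [0.4362, 0.0638, 0.2033]
eef_rot: [-0.065, 0.998, -0.0, -0.004]
contact_force: [1.1, -0.2, -0.6]
opening: 0.244
finger_force: 25.0
```

>>> move_arm(
  rows=[
    [0,-0.03,0,0,0.015],
    [0,-0.03,0,0,0.015],
    [0,-0.022,0,0,0.015],
    [0,-0.01,0,0,0.015],
    [0,0,0,0,0.015],
    [0,0,0,0,0.015],
    [0,0,0,0,0.015],
  ],
)

```text
clock: 19.72
tool_pos: [0.4482, -0.025, 0.2033]
eef_rot: [-0.066, 0.998, 0.0, -0.004]
contact_force: [-0.4, 0.1, -0.5]
opening: 0.242
finger_force: 25.0
```

```bash
python3 -c "
from h import *
need(rk(-.085,.03),.0438+.006,-3.0116)"
```

```text
t 19.72 now axes [-0.0001 -0.0013  0.0064] after spin [-0.0001 -0.0013  0.0064] spin 0.0017 tilt [-0.008  0.    -1.   ] q7 0.25 open 0.0214 F [-0.4  0.1 -0.5]
```

>>> move_arm(
  rows=[
    [0,-0.0013,0.0064,0,0.015],
    [0,0,0,0,0.015],
    [-0.012,0,-0.0002,0,0.015],
    [-0.012,0,-0.0002,0,0.015],
    [-0.012,0,-0.0002,0,0.015],
    [-0.012,0,-0.0002,0,0.015],
    [-0.012,0,0,0,0.015],
    [-0.01,0,0,0,0.015],
    [0,0,0,0,0.015],
    [0,0,0,0,0.015],
  ],
)

```text
clock: 20.55
tool_pos: [0.5174, -0.0177, 0.1963]
eef_rot: [-0.065, 0.998, -0.0, -0.005]
contact_force: [-0.8, 0.2, -0.8]
opening: 0.239
finger_force: 25.0
```

```bash
python3 -c "
from h import *
need(rk(.019,.03),.0438+.006,-3.0116)
"
```

```text
t 20.55 now axes [-0.0345  0.0004 -0.0009] after spin [-0.0345  0.0005 -0.0009] spin 0.001 tilt [-0.01  -0.001 -1.   ] q7 0.47 open 0.0211 F [-0.8  0.2 -0.8]
```

>>> move_arm(
  rows=[
    [-0.012,0.0004,-0.0005,0,0.015],
    [-0.012,0,0,0,0.015],
    [-0.0105,0,0,0,0.015],
    [0.0,0,0.001,0,0.015],
    [0,0,0,0,0.015],
    [0,0,0,0,0.015],
  ],
)

```text
clock: 21.05
tool_pos: [0.5506, -0.0135, 0.1954]
eef_rot: [-0.066, 0.998, -0.0, -0.005]
contact_force: [0.8, -0.6, -0.9]
opening: 0.244
finger_force: 25.0
```

```bash
python3 -c "
from h import *
need(rk(.019,.03),.0438+.004,-3.0116)
"
```

```text
t 21.05 now axes [-0.001   0.0006  0.0006] after spin [-0.001   0.0006  0.0006] spin 0.0013 tilt [-0.011 -0.002 -1.   ] q7 0.56 open 0.0215 F [ 0.8 -0.6 -0.9]
```

>>> move_arm(
  rows=[
    [0,0,0,0,0.04],
    [0,0,0,0,0.04],
    [0,0,0,0,0.04],
    [0,0,-0.03,0,0.04],
    [0,0,-0.03,0,0.04],
    [0,0,-0.03,0,0.06],
    [0,0.03,0,0,0.06],
    [0,0.03,0,0,0.06],
    [0,0.03,0,0,0.06],
    [0,0.03,0,0,0.06],
  ],
)

```text
clock: 21.88
tool_pos: [0.5367, 0.1065, 0.2862]
eef_rot: [-0.065, 0.998, -0.0, -0.004]
contact_force: [-0.4, 0.8, 0.8]
opening: 0.683
finger_force: 0.0
```

```bash
python3 -c "
from h import *
need((.5723,.3330),.12,-3.0116)
scene()"
```

```text
t 21.88 now axes [-0.0647  0.22    0.0185] after spin [-0.0649  0.22    0.0185] spin -0.0005 tilt [-0.008 -0.001 -1.   ] q7 0.47 open 0.0602 F [-0.4  0.8  0.8]
sc [411.6  31.6] [400  16  24  36 383] flange~ [-0.3213  0.2482] rack [[-805.6  400.8]]
sc [490.4  34. ] [482  24  16  26 136] flange~ [-0.3849  0.4988] rack [[-836.   656.4]]
sc [484.4  44.8] [479  38  12  13  55] flange~ [-0.3753  0.4829] rack [[-828.6  639.4]]
sc [243.5 205.5] [239 201   9   9  47] flange~ [ 0.4985 -0.0948] rack [[-40.7 -43.5]]
sc [269.7 208.2] [266 204   9   9  51] flange~ [ 0.4925 -0.0281] rack [[-38.   23.1]]
sc [219.4 215.7] [215 211  11  10  70] flange~ [ 0.5452 -0.1379] rack [[ -0.2 -92.1]]
sc [244.9 217.3] [241 212  10  12  74] flange~ [ 0.5399 -0.0757] rack [[  2.6 -30. ]]
sc [269.  220.2] [266 215   7  10  45] flange~ [ 0.5298 -0.0204] rack [[-0.2 25.8]]
sc [426.3 246.7] [422 243  10   8  49] flange~ [0.5204 0.3436] rack [[ 37.5 386.4]]
sc [421.2 261.3] [412 253  19  17 238] flange~ [0.5755 0.3348] rack [[ 90.7 370.5]]
```

Last barrel.

>>> move_arm(
  rows=[
    [-0.008,0.028,0,0,0.06],
    [-0.008,0.028,0,0,0.06],
    [-0.008,0.028,0,0,0.06],
    [-0.008,0.028,0,0,0.06],
    [-0.008,0.028,0,0,0.06],
    [-0.008,0.028,0,0,0.06],
    [-0.008,0.025,0.01,0,0.06],
    [-0.006,0.018,0.01,0,0.06],
    [-0.002,0.008,0,0,0.06],
    [0,0,0,0,0.06],
  ],
)

```text
clock: 22.77
tool_pos: [0.571, 0.3328, 0.2649]
eef_rot: [-0.066, 0.998, 0.0, -0.005]
contact_force: [0.2, -1.0, 0.4]
opening: 0.682
finger_force: 0.0
```

>>> move_arm(
  rows=[
    [0,0,0,0,0.06],
    [0,0,0,0,0.06],
  ],
)

```text
clock: 22.93
tool_pos: [0.5722, 0.3294, 0.2654]
eef_rot: [-0.064, 0.998, -0.001, -0.004]
contact_force: [-0.6, 0.2, -0.3]
opening: 0.681
finger_force: 0.0
```

```bash
python3 -c "
from h import *
need((.5723,.3330),.041,-3.0116)
scene()"
```

```text
t 22.93 now axes [-0.0013  0.0037  0.0774] after spin [-0.0013  0.0037  0.0774] spin -0.001 tilt [-0.009 -0.003 -1.   ] q7 0.36 open 0.06 F [-0.6  0.2 -0.3]
sc [489.2  39.3] [479  24  19  34 320] flange~ [-0.3331  0.4932] rack [[-785.6  644.1]]
sc [243.5 205.4] [239 201   9   9  49] flange~ [ 0.4985 -0.0948] rack [[-40.7 -43.5]]
sc [269.7 208.4] [266 204   8   9  47] flange~ [ 0.4928 -0.0292] rack [[-37.9  21.9]]
sc [219.8 215.4] [216 211  10  10  75] flange~ [ 0.5449 -0.1367] rack [[ -0.4 -90.9]]
sc [245.1 217.1] [241 212  10  11  89] flange~ [ 0.5369 -0.0766] rack [[ -0.5 -30.5]]
sc [270.7 219.6] [267 215   9  10  70] flange~ [ 0.5287 -0.0158] rack [[-0.7 30.5]]
sc [421.5 261.7] [412 253  19  17 211] flange~ [0.5755 0.3348] rack [[ 90.7 370.5]]
```

>>> move_arm(
  rows=[
    [-0.0005,0.0035,0.0,0,0.06],
    [0,0,0.026,0,0.06],
    [0,0,0.026,0,0.06],
    [0,0,0.025,0,0.06],
    [0,0,0,0,0.06],
    [0,0,0,0,0.015],
    [0,0,0,0,0.015],
    [0,0,0,0,0.015],
    [0,0,0,0,0.015],
    [0,0,0,0,0.015],
  ],
)

```text
clock: 23.82
tool_pos: [0.5715, 0.3347, 0.1895]
eef_rot: [-0.065, 0.998, 0.0, -0.004]
contact_force: [0.2, 0.3, -0.1]
opening: 0.326
finger_force: 0.0
```

>>> move_arm(
  rows=[
    [0,0,0,0,0.015],
    [0,0,0,0,0.015],
    [0,0,0,0,0.015],
    [0,0,0,0,0.015],
  ],
)

```text
clock: 24.15
tool_pos: [0.5714, 0.3346, 0.189]
eef_rot: [-0.065, 0.998, -0.0, -0.004]
contact_force: [-0.3, -1.1, 5.5]
opening: 0.234
finger_force: 25.0
```

```bash
python3 -c "
from h import *
need(rk(-.085,.09),.041+.011,-3.0116)"
```

```text
t 24.15 now axes [ 0.1688 -0.2818 -0.0087] after spin [ 0.1688 -0.2819 -0.0087] spin 0.0002 tilt [-0.008 -0.001 -1.   ] q7 0.3 open 0.0206 F [-0.3 -1.1  5.5]
```

>>> move_arm(
  rows=[
    [0,0,-0.012,0,0.015],
    [0.024,0,0,0,0.015],
    [0.024,-0.015,0,0,0.015],
    [0.024,-0.02,0,0,0.015],
    [0.024,-0.02,0,0,0.015],
    [0.024,-0.02,0,0,0.015],
    [0.024,-0.02,0,0,0.015],
    [0.02,-0.025,0,0,0.015],
    [0.005,-0.03,0,0,0.015],
    [0,-0.03,0,0,0.015],
  ],
)

```text
clock: 24.98
tool_pos: [0.4254, 0.1333, 0.2023]
eef_rot: [-0.067, 0.998, -0.0, -0.005]
contact_force: [1.9, -0.8, -1.0]
opening: 0.242
finger_force: 25.0
```

>>> move_arm(
  rows=[
    [0,-0.03,0,0,0.015],
    [0,-0.03,0,0,0.015],
    [0,-0.025,0,0,0.015],
    [0,-0.017,0,0,0.015],
    [0,0,0,0,0.015],
    [0,0,0,0,0.015],
    [0,0,0,0,0.015],
  ],
)

```text
clock: 25.57
tool_pos: [0.4406, 0.0342, 0.2021]
eef_rot: [-0.066, 0.998, 0.001, -0.004]
contact_force: [0.3, 0.7, -1.7]
opening: 0.241
finger_force: 25.0
```

```bash
python3 -c "
from h import *
need(rk(-.085,.09),.042+.006,-3.0116)"
```

```text
t 25.57 now axes [-0.     -0.001   0.0071] after spin [-0.     -0.001   0.0071] spin 0.0013 tilt [-0.008  0.001 -1.   ] q7 0.09 open 0.0212 F [ 0.3  0.7 -1.7]
```

>>> move_arm(
  rows=[
    [0,-0.001,0.0068,0,0.015],
    [0,0,0,0,0.015],
    [-0.012,0,-0.0002,0,0.015],
    [-0.012,0,-0.0002,0,0.015],
    [-0.012,0,-0.0002,0,0.015],
    [-0.012,0,-0.0002,0,0.015],
    [-0.012,0,0,0,0.015],
    [-0.01,0,0,0,0.015],
    [0,0,0,0,0.015],
    [0,0,0,0,0.015],
  ],
)

```text
clock: 26.4
tool_pos: [0.5096, 0.0422, 0.1952]
eef_rot: [-0.066, 0.998, 0.0, -0.005]
contact_force: [-1.0, 0.1, -1.0]
opening: 0.238
finger_force: 25.0
```

```bash
python3 -c "
from h import *
need(rk(.019,.09),.042+.006,-3.0116)
"
```

```text
t 26.4 now axes [-0.0344  0.     -0.0001] after spin [-0.0344  0.0001 -0.0001] spin 0.0015 tilt [-0.009 -0.    -1.   ] q7 0.37 open 0.021 F [-1.   0.1 -1. ]
```

>>> move_arm(
  rows=[
    [-0.012,0.0,-0.0003,0,0.015],
    [-0.012,0,0,0,0.015],
    [-0.0105,0,0,0,0.015],
    [0.0,0,0.001,0,0.015],
    [0,0,0,0,0.015],
    [0,0,0,0,0.015],
  ],
)

```text
clock: 26.9
tool_pos: [0.5429, 0.0456, 0.1939]
eef_rot: [-0.066, 0.998, -0.0, -0.005]
contact_force: [-0.0, 0.3, -0.2]
opening: 0.244
finger_force: 25.0
```

```bash
python3 -c "
from h import *
need(rk(.019,.09),.042+.004,-3.0116)
"
```

```text
t 26.9 now axes [-0.001   0.0009  0.0008] after spin [-0.001   0.0009  0.0008] spin 0.0016 tilt [-0.01  -0.002 -1.   ] q7 0.48 open 0.0215 F [-0.   0.3 -0.2]
```

>>> move_arm(
  rows=[
    [0,0,0,0,0.04],
    [0,0,0,0,0.04],
    [0,0,0,0,0.04],
    [0,0,-0.035,0,0.04],
    [0,0,-0.035,0,0.04],
    [0,0,-0.035,0,0.06],
    [0,0,-0.035,0,0.06],
    [0.01,0.03,0,0,0.06],
    [0.01,0.03,0,0,0.06],
    [0.01,0.03,0,0,0.06],
  ],
)

```text
clock: 27.73
tool_pos: [0.5035, 0.1313, 0.3352]
eef_rot: [-0.064, 0.998, -0.0, -0.004]
contact_force: [-0.4, 0.8, -0.3]
opening: 0.682
finger_force: 0.0
```

>>> move_arm(
  rows=[
    [0,0.03,-0.02,0,0.06],
    [0,0.03,-0.02,0,0.06],
    [0,0.03,0,0,0.06],
    [0,0,0,0,0.06],
    [0,0,0,0,0.06],
  ],
)

```text
clock: 28.15
tool_pos: [0.4917, 0.222, 0.3748]
eef_rot: [-0.067, 0.998, 0.0, -0.004]
contact_force: [-0.1, -0.3, -0.1]
opening: 0.68
finger_force: 0.0
```

```bash
python3 -c "
from h import *
barrels()
for y in (1.5708+.13,-1.5708+.13): need(rk(.127,0),.17,y)
s=load('top'); P=cloud(s); hsv=cv2.cvtColor(s['color'],cv2.COLOR_RGB2HSV)
m=cv2.inRange(hsv,(0,140,50),(8,255,255))>0; m[:130]=0;m[170:]=0;m[:,:240]=0;m[:,385:]=0
v,u=np.nonzero(m);print('bar',u.min(),u.max(),P[m&(P[...,2]>.095)].mean(0),torack(P[m&(P[...,2]>.095)]).mean(0))
c=s['color'][130:280,200:400,::-1]; cv2.imwrite('pics/c5.png',cv2.resize(c,None,fx=4,fy=4,interpolation=2))
"
```

```text
barrel flange [ 0.8731 -0.5664] top [ 0.8547 -0.5461  0.101 ] rack [[ 266.1 -560.6]] 207
t 28.2 now axes [-0.1368 -0.2688  0.0562] after spin [-0.2692  0.1367  0.0544] spin -4.7109 tilt [-0.009 -0.003 -1.   ] q7 0.43 open 0.06 F [-0.4 -1.3 -0.3]
t 28.2 now axes [-0.1368 -0.2688  0.0562] after spin [ 0.2681 -0.1365  0.0598] spin -1.5693 tilt [-0.009 -0.003 -1.   ] q7 0.43 open 0.06 F [-0.4 -1.3 -0.3]
bar 246 373 [ 0.66369968 -0.03234812  0.11078396] [ 0.12766731 -0.00393133]
```

View pics/c5.png

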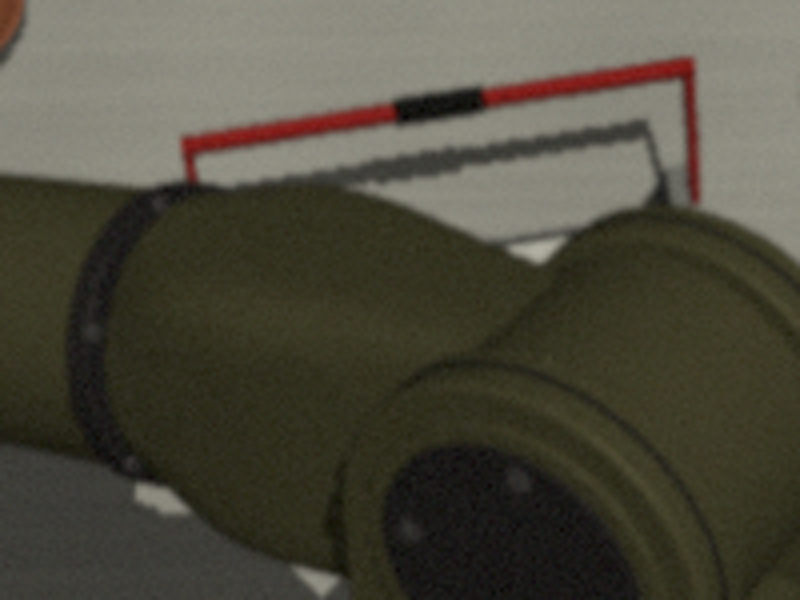

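The arm hides the rack from the top camera, but the bar's pose is clear: the black grip is at crop (440,103). I spin a quarter turn and check the barrels with the scene camera.

>>> move_arm(
  rows=[
    [0,0,0,0.12,0.06],
    [0,0,0,0.12,0.06],
    [0,0,0,0.12,0.06],
    [0,0,0,0.12,0.06],
    [0,0,0,0.12,0.06],
    [0,0,0,0.12,0.06],
    [0,0,0,0.12,0.06],
    [0,0,0,0.12,0.06],
    [0,0,0,0.12,0.06],
    [0,0,0,0.12,0.06],
  ],
)

```text
clock: 29.03
tool_pos: [0.4929, 0.218, 0.3736]
eef_rot: [0.514, 0.858, -0.004, -0.004]
contact_force: [0.1, -0.2, -0.3]
opening: 0.679
finger_force: 0.0
```

>>> move_arm(
  rows=[
    [0,0,0,0.12,0.06],
    [0,0,0,0.12,0.06],
    [0,0,0,0.12,0.06],
    [0,0,0,0.01,0.06],
    [0,0,0,0,0.06],
    [0,0,0,0,0.06],
  ],
)

```text
clock: 29.53
tool_pos: [0.4927, 0.2193, 0.374]
eef_rot: [0.659, 0.752, -0.004, -0.003]
contact_force: [-0.3, -0.2, 0.0]
opening: 0.68
finger_force: 0.0
```

```bash
python3 -c "
from h import *
need(rk(.127,0),.17,1.7008)
scene()
s=load('scene'); c=s['color'][150:270,170:330,::-1]; cv2.imwrite('pics/c6.png',cv2.resize(c,None,fx=5,fy=5,interpolation=2))
"
```

```text
t 29.53 now axes [-0.268   0.1362  0.0558] after spin [-0.2677  0.1369  0.0558] spin 0.0026 tilt [-0.01  -0.002 -1.   ] q7 -0.84 open 0.0599 F [-0.3 -0.2  0. ]
sc [490.2  28.9] [484  24  13  11  75] flange~ [-0.4861  0.5024] rack [[-935.4  673. ]]
sc [488.1  45.2] [479  39  18  13  85] flange~ [-0.3707  0.4923] rack [[-822.9  648.1]]
sc [218.1 204.3] [214 200   9   9  41] flange~ [ 0.5096 -0.1554] rack [[ -37.6 -104.7]]
sc [243.5 205.7] [239 201   9   9  47] flange~ [ 0.4985 -0.0948] rack [[-40.7 -43.5]]
sc [269.7 208.3] [266 204   9   9  46] flange~ [ 0.4925 -0.0281] rack [[-38.   23.1]]
sc [295.9 210.2] [292 206   9   9  53] flange~ [0.4841 0.0348] rack [[-38.2  86.2]]
sc [219.5 215.6] [216 211  10  10  60] flange~ [ 0.5449 -0.1367] rack [[ -0.4 -90.9]]
sc [244.5 217.2] [241 213  10  10  64] flange~ [ 0.5369 -0.0766] rack [[ -0.5 -30.5]]
sc [270.4 220. ] [267 216   9   9  57] flange~ [ 0.5287 -0.0158] rack [[-0.7 30.5]]
sc [296.2 222.2] [292 218  10   9  68] flange~ [0.5206 0.0444] rack [[-1.  91.1]]
```

View pics/c6.png

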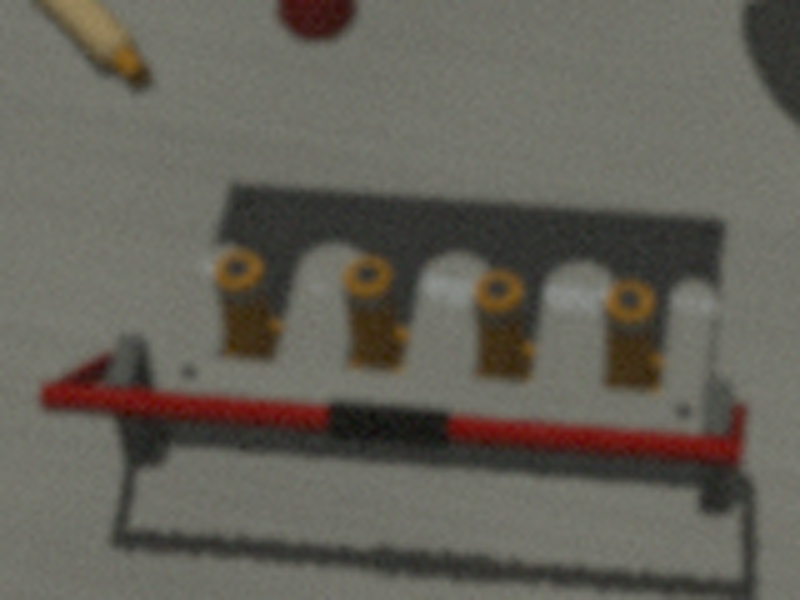

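All four barrels stand in the slots, with rings at crop (238,268), (368,275), (498,289) and (630,300). Now to the keeper.

>>> move_arm(
  rows=[
    [-0.03,0.015,0,0.0026,0.06],
    [-0.03,0.015,0,0,0.06],
    [-0.03,0.015,0,0,0.06],
    [-0.03,0.015,0,0,0.06],
    [-0.03,0.015,0,0,0.06],
    [-0.03,0.015,0,0,0.06],
    [-0.03,0.015,0,0,0.06],
    [-0.03,0.015,0,0,0.06],
    [-0.02,0.011,0,0,0.06],
    [-0.0077,0.006,0,0,0.06],
  ],
)

```text
clock: 30.42
tool_pos: [0.664, -0.033, 0.3722]
eef_rot: [0.662, 0.749, -0.005, -0.002]
contact_force: [0.2, -0.8, -0.5]
opening: 0.679
finger_force: 0.0
```

>>> move_arm(
  rows=[
    [0,0,0.02,0,0.05],
    [0,0,0.02,0,0.05],
    [0,0,0,0,0.05],
    [0,0,0,0,0.05],
  ],
)

```text
clock: 30.75
tool_pos: [0.6617, -0.0268, 0.3322]
eef_rot: [0.659, 0.752, -0.004, -0.004]
contact_force: [-0.3, -0.4, 0.7]
opening: 0.571
finger_force: 0.0
```

```bash
python3 -c "
from h import *
need(rk(.127,0),.107,1.7008)
s=load('scene'); print((torack(onplane(s,[(170+u/5,150+v/5) for u,v in [(238,268),(368,275),(498,289),(630,300)]],.066))*1000).round(1).tolist())
s=snap('scene'); c=s['color'][150:270,170:330,::-1]; cv2.imwrite('pics/c7.png',cv2.resize(c,None,fx=5,fy=5,interpolation=2))
print(r.get_state()['q'].round(2))
"
```

```text
t 30.75 now axes [-0.0019  0.0015  0.0782] after spin [-0.0019  0.0015  0.0782] spin 0.0007 tilt [-0.012 -0.001 -1.   ] q7 -0.33 open 0.0503 F [-0.3 -0.4  0.7]
[[17.1, -88.7], [15.1, -29.2], [17.3, 30.4], [17.5, 90.1]]
[ 0.25  0.87 -0.55  1.49  0.52  0.94 -0.33]
```

View pics/c7.png

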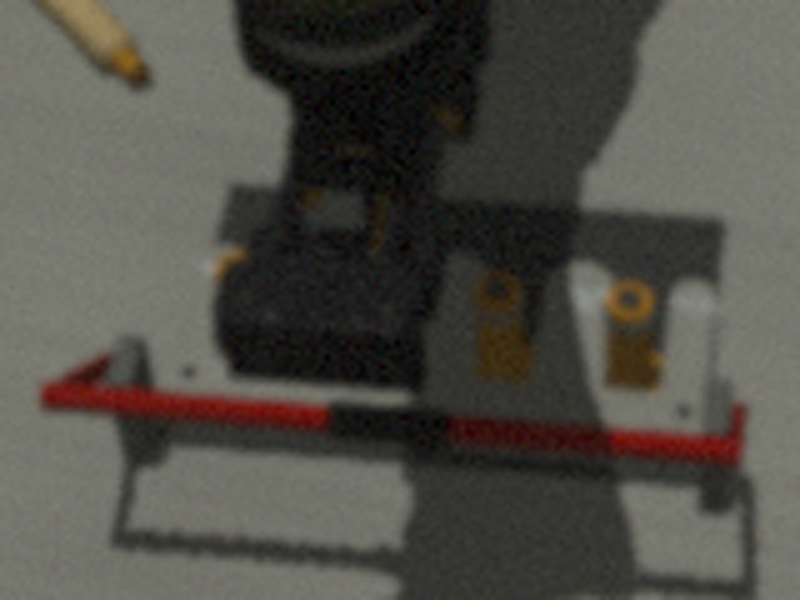

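Barrels measure x = 15–17.5 mm, which is home. The gripper hovers over the black sleeve at crop (385,425). I descend and grip it.

>>> move_arm(
  rows=[
    [-0.0019,0.0015,0.02,0,0.05],
    [0,0,0.02,0,0.05],
    [0,0,0.02,0,0.05],
    [0,0,0.017,0,0.05],
    [0,0,0,0,0.05],
    [0,0,0,0,0.01],
    [0,0,0,0,0.01],
    [0,0,0,0,0.01],
    [0,0,0,0,0.01],
    [0,0,0,0,0.01],
  ],
  newtons=20,
)

```text
clock: 31.63
tool_pos: [0.6643, -0.0294, 0.2574]
eef_rot: [0.66, 0.751, -0.002, -0.002]
contact_force: [7.1, 1.3, 1.7]
opening: 0.215
finger_force: 3.2
```

>>> move_arm(
  rows=[
    [0,0,0,0,0.01],
    [0,0,0,0,0.01],
    [0,0,0,0,0.01],
    [0,0,0,0,0.01],
  ],
)

```text
clock: 31.97
tool_pos: [0.6652, -0.0293, 0.2577]
eef_rot: [0.66, 0.751, -0.001, -0.001]
contact_force: [4.7, -0.8, 4.3]
opening: 0.174
finger_force: 20.0
```

```bash
python3 -c "
from h import *
need(rk(.127,0),.107,1.7008)
st=r.get_state(); g=st['tool_pos']+.147*R.from_quat(st['eef_rot']).apply([0,0,1]); l=torack(g)[0]; print(l,g[2],st['finger_force'])
q0=np.arctan2(g[2]-.055,.07-l[0]); print(q0,np.hypot(g[2]-.055,.07-l[0]))
qs=np.linspace(q0,0,21); P=np.c_[.07-.078*np.cos(qs),.055+.078*np.sin(qs)]; D=np.diff(P,axis=0); print((D*1000).round(1).tolist())
"
```

```text
t 31.97 now axes [ 0.0011 -0.0026  0.0037] after spin [ 0.0011 -0.0026  0.0037] spin -0.0019 tilt [-0.003 -0.    -1.   ] q7 -0.37 open 0.0153 F [ 4.7 -0.8  4.3]
[ 0.12911604 -0.00108607] 0.11066406519001434 19.995384542271495
2.386260102436703 0.0811984869300922
[[-6.8, 6.4], [-7.5, 5.5], [-8.1, 4.6], [-8.6, 3.6], [-8.9, 2.6], [-9.2, 1.5], [-9.3, 0.4], [-9.3, -0.7], [-9.1, -1.8], [-8.8, -2.9], [-8.4, -3.9], [-7.9, -4.9], [-7.3, -5.8], [-6.5, -6.6], [-5.7, -7.4], [-4.8, -8.0], [-3.8, -8.5], [-2.7, -8.9], [-1.7, -9.2], [-0.6, -9.3]]
```

>>> move_arm(
  rows=[
    [0,-0.0068,-0.0064,0,0.01],
    [0,-0.0075,-0.0055,0,0.01],
    [0,-0.0081,-0.0046,0,0.01],
    [0,-0.0086,-0.0036,0,0.01],
    [0,-0.0089,-0.0026,0,0.01],
    [0,-0.0092,-0.0015,0,0.01],
    [0,-0.0093,-0.0004,0,0.01],
    [0,-0.0093,0.0007,0,0.01],
    [0,0,0,0,0.01],
  ],
)

```text
clock: 32.72
tool_pos: [0.5963, -0.0382, 0.2821]
eef_rot: [0.66, 0.751, -0.003, -0.002]
contact_force: [0.1, -0.4, 9.8]
opening: 0.174
finger_force: 20.1
```

```bash
cat > kp.py <<'E'
from h import *
st=r.get_state(); g=st['tool_pos']+.147*R.from_quat(st['eef_rot']).apply([0,0,1]); l=torack(g)[0]; print('grip rack',l.round(4),g[2].round(4),'ff',st['finger_force'],'F',st['contact_force'].round(1),'open',st['opening']*.0881)
q0=np.arctan2(g[2]-.055,.07-l[0]); print('q',q0,'rad',np.hypot(g[2]-.055,.07-l[0]))
E
python3 kp.py
```

```text
grip rack [ 0.059  -0.0011] 0.1351 ff 20.11479824781418 F [ 0.1 -0.4  9.8] open 0.015322613263148065
q 1.4346745201314135 rad 0.08086777289008375
```

>>> move_arm(
  rows=[
    [0,-0.0091,0.0018,0,0.01],
    [0,-0.0088,0.0029,0,0.01],
    [0,-0.0084,0.0039,0,0.01],
    [0,-0.0079,0.0049,0,0.01],
    [0,-0.0073,0.0058,0,0.01],
    [0,-0.0065,0.0066,0,0.01],
    [0,0,0,0,0.01],
  ],
)

```text
clock: 33.3
tool_pos: [0.5495, -0.0442, 0.2544]
eef_rot: [0.66, 0.751, -0.002, -0.002]
contact_force: [6.3, 1.5, -7.9]
opening: 0.161
finger_force: 20.3
```

```bash
python3 kp.py
```

```text
grip rack [ 0.012  -0.0008] 0.1074 ff 20.292828977108 F [ 6.3  1.5 -7.9] open 0.01418942220181083
q 0.7345556048354057 rad 0.07817766510102918
```

>>> move_arm(
  rows=[
    [0,-0.0057,0.0074,0,0.01],
    [0,-0.0048,0.008,0,0.01],
    [0,-0.0038,0.0085,0,0.01],
    [0,-0.0027,0.0089,0,0.01],
    [0,-0.0017,0.0092,0,0.01],
    [0,-0.0006,0.0093,0,0.01],
    [0,0,0,0,0.01],
    [0,0,0,0,0.01],
  ],
)

```text
clock: 33.97
tool_pos: [0.5306, -0.0467, 0.2036]
eef_rot: [0.66, 0.751, -0.002, -0.002]
contact_force: [6.5, 0.2, -1.5]
opening: 0.155
finger_force: 19.9
```

```bash
python3 kp.py
```

```text
grip rack [-0.0071 -0.0008] 0.0566 ff 19.941749274730682 F [ 6.5  0.2 -1.5] open 0.01362582860443597
q 0.02067763594422742 rad 0.07713294749996333
```

>>> move_arm(
  rows=[
    [0,0,0.003,0,0.01],
    [0,0,0.003,0,0.01],
    [0,0,0,0,0.01],
    [0,0,0,0,0.01],
  ],
)

```text
clock: 34.3
tool_pos: [0.5303, -0.0467, 0.1979]
eef_rot: [0.66, 0.751, -0.002, -0.002]
contact_force: [6.6, 0.0, -1.9]
opening: 0.151
finger_force: 19.8
```

```bash
python3 kp.py; python3 -c "
from h import *
s=snap('scene'); c=s['color'][150:270,170:330,::-1]; cv2.imwrite('pics/c8.png',cv2.resize(c,None,fx=5,fy=5,interpolation=2))"
```

```text
grip rack [-0.0074 -0.0009] 0.0509 ff 19.831941425800323 F [ 6.6  0.  -1.9] open 0.01333863732692637
q -0.05296001104679807 rad 0.0774800794752129
```

View pics/c8.png

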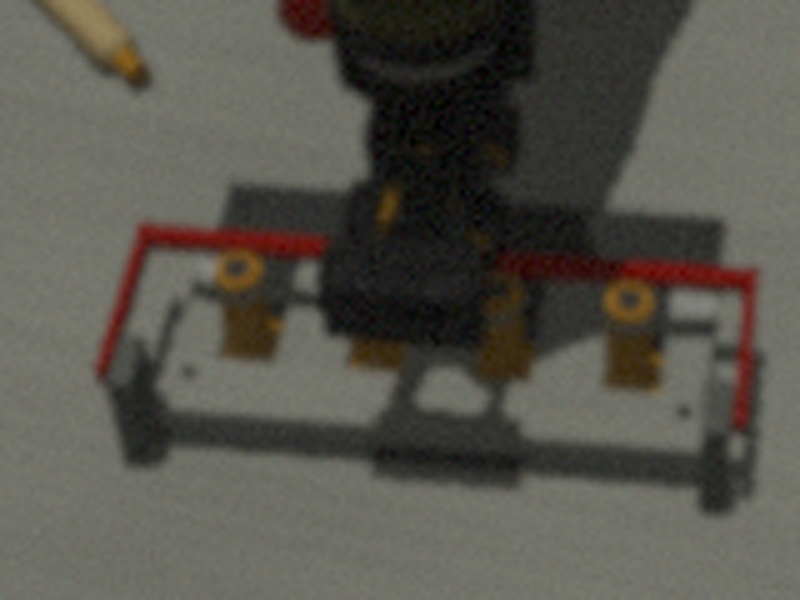

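```bash
python3 -c "
from h import *
s=load('scene'); hsv=cv2.cvtColor(s['color'],cv2.COLOR_RGB2HSV)
m=(cv2.inRange(hsv,(0,140,40),(8,255,255))|cv2.inRange(hsv,(172,140,40),(180,255,255)))>0
for y in (-.1,-.06,.06,.1):
  for q in (-.05,0,.1,.2,.3):
    x,z=.07-.078*np.cos(q),.055+.078*np.sin(q); p=project(s,[*rk(x,y),z])[0]
    u=int(round(p[0])); v=np.nonzero(m[150:230,u])[0]+150
    print(y,q,p.round(1),'bar rows',v.min() if len(v) else 0,v.max() if len(v) else 0)
"
```

```text
-0.1 -0.05 [215.8 199.5] bar rows 196 199
-0.1 0 [215.6 198.3] bar rows 196 199
-0.1 0.1 [215.2 196.2] bar rows 196 199
-0.1 0.2 [214.7 194.3] bar rows 196 199
-0.1 0.3 [214.1 192.7] bar rows 196 199
-0.06 -0.05 [232.7 200.8] bar rows 150 200
-0.06 0 [232.6 199.7] bar rows 150 200
-0.06 0.1 [232.2 197.5] bar rows 150 200
-0.06 0.2 [231.8 195.6] bar rows 150 200
-0.06 0.3 [231.3 194. ] bar rows 150 200
0.06 -0.05 [284.  204.9] bar rows 202 204
0.06 0 [284.  203.7] bar rows 202 204
0.06 0.1 [283.9 201.6] bar rows 202 204
0.06 0.2 [283.8 199.7] bar rows 202 204
0.06 0.3 [283.7 198.1] bar rows 202 204
0.1 -0.05 [301.3 206.3] bar rows 202 206
0.1 0 [301.4 205.1] bar rows 202 206
0.1 0.1 [301.4 203. ] bar rows 202 206
0.1 0.2 [301.4 201.1] bar rows 202 206
0.1 0.3 [301.4 199.5] bar rows 202 206
```

>>> move_arm(
  rows=[
    [0,0,0.002,0,0.01],
    [0,0,0.002,0,0.01],
    [0,0,0,0,0.01],
    [0,0,0,0,0.01],
  ],
)

```text
clock: 34.68
tool_pos: [0.5302, -0.0466, 0.1953]
eef_rot: [0.66, 0.751, -0.002, -0.002]
contact_force: [3.9, 0.3, 12.0]
opening: 0.147
finger_force: 18.9
```

```bash
python3 kp.py
cat > bar.py <<'E'
from h import *
s=snap('scene'); hsv=cv2.cvtColor(s['color'],cv2.COLOR_RGB2HSV)
sat=hsv[...,1].astype(float)*((hsv[...,0]<9)|(hsv[...,0]>171))*(hsv[...,2]>35)
for y in (-.11,-.1,-.065,.065,.1,.11):
    qs=np.linspace(-.1,.4,51); pr=np.array([project(s,[*rk(.07-.078*np.cos(q),y),.055+.078*np.sin(q)])[0] for q in qs])
    u=int(round(pr[10][0])); v=np.arange(188,214); w=np.clip(sat[188:214,u]-100,0,None); vc=(v*w).sum()/w.sum()
    print(y,u,vc.round(2),'q~',np.interp(-vc,-pr[:,1],qs).round(3))
E
python3 bar.py
```

```text
grip rack [-0.0073 -0.0008] 0.0483 ff 18.864194406196475 F [ 3.9  0.3 12. ] open 0.012935501462012845
q -0.08663151398045374 rad 0.07760483310930998
-0.11 211 197.61 q~ 0.018
-0.1 216 197.65 q~ 0.031
-0.065 230 198.77 q~ 0.033
0.065 286 203.55 q~ 0.016
0.1 301 204.26 q~ 0.039
0.11 306 204.32 q~ 0.052
```

The hand now meets 12 N from below, so the keeper is on its stop. Release and rise.

>>> move_arm(
  rows=[
    [0,0,0.001,0,0.01],
    [0,0,0,0,0.01],
    [0,0,0,0,0.034],
    [0,0,0,0,0.034],
    [0,0,0,0,0.034],
    [0,0,0,0,0.034],
    [0,0,-0.02,0,0.034],
    [0,0,-0.03,0,0.034],
    [0,0,-0.03,0,0.034],
    [0,0,-0.03,0,0.034],
  ],
)

```text
clock: 35.57
tool_pos: [0.5291, -0.0468, 0.3034]
eef_rot: [0.66, 0.751, -0.005, -0.004]
contact_force: [0.7, 0.4, -0.8]
opening: 0.389
finger_force: 0.0
```

```bash
python3 kp.py; python3 bar.py;  python3 -c "
from h import *
need((.494,-.361),.16,1.7008)
s=load('scene'); c=s['color'][130:220,100:220,::-1]; print(s['color'].shape)
s=snap('top'); c2=s['color'][205:260,425:485,::-1]
cv2.imwrite('pics/c9.png',np.hstack([cv2.resize(c,(480,360),interpolation=2),cv2.resize(c2,(320,293),interpolation=2) if 0 else cv2.copyMakeBorder(cv2.resize(c2,(320,293),interpolation=2),0,67,0,0,0)]))"
```

```text
grip rack [-0.0096 -0.0008] 0.1564 ff 0.0 F [ 0.7  0.4 -0.8] open 0.0342584204906335
q 0.9055260859918198 rad 0.12888432654768694
-0.11 211 197.6 q~ 0.018
-0.1 216 197.65 q~ 0.031
-0.065 230 198.69 q~ 0.037
0.065 286 203.35 q~ 0.025
0.1 301 204.52 q~ 0.027
0.11 306 204.35 q~ 0.05
t 35.62 now axes [-0.3072 -0.0768  0.002 ] after spin [-0.3071 -0.0773  0.002 ] spin -0.0016 tilt [-0.004 -0.001 -1.   ] q7 -0.47 open 0.0338 F [0.9 0.  4.3]
(420, 560, 3)
```

View pics/c9.png

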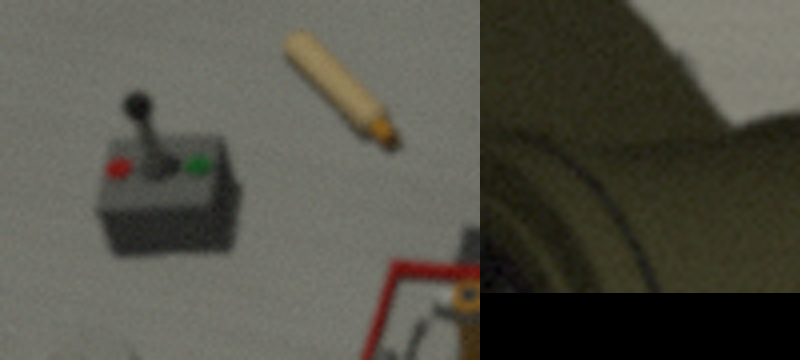

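The keeper stays closed after release and the toggle is upright, with its ball at crop (137,106). I move to its red side with closed fingers.

```bash
python3 -c "
from h import *
need((.5065,-.3984),.16,1.889)"
```

```text
t 35.67 now axes [-3.459e-01 -6.910e-02 -3.000e-04] after spin [-3.266e-01 -1.333e-01 -1.000e-04] spin -0.1903 tilt [-0.003 -0.001 -1.   ] q7 -0.47 open 0.0338 F [ 1.   0.3 -0. ]
```

>>> move_arm(
  rows=[
    [0,0,-0.01,-0.094,0],
    [0,0,0,-0.094,0],
    [-0.01,0,0,0,0],
    [0,0,0,0,0],
  ],
)

```text
clock: 36.0
tool_pos: [0.5331, -0.0586, 0.3118]
eef_rot: [0.589, 0.808, -0.005, -0.004]
contact_force: [0.3, -0.8, -0.1]
opening: 0.108
finger_force: 0.0
```

```bash
python3 -c "
from h import *
need((.5065,-.3984),.16,1.889)"
```

```text
t 36.0 now axes [-0.3153 -0.1294  0.0061] after spin [-0.3145 -0.1315  0.0061] spin -0.0067 tilt [-0.011 -0.003 -1.   ] q7 -0.29 open 0.0095 F [ 0.3 -0.8 -0.1]
```

>>> move_arm(
  rows=[
    [-0.03,-0.012,0,-0.0067,0],
    [-0.03,-0.012,0,0,0],
    [-0.03,-0.012,0,0,0],
    [-0.03,-0.012,0,0,0],
    [-0.03,-0.012,0,0,0],
    [-0.03,-0.012,0,0,0],
    [-0.03,-0.012,0,0,0],
    [-0.03,-0.012,0,0,0],
    [-0.03,-0.012,0,0,0],
    [-0.025,-0.01,0,0,0],
  ],
)

```text
clock: 36.83
tool_pos: [0.5134, -0.3766, 0.312]
eef_rot: [0.586, 0.81, -0.004, -0.004]
contact_force: [1.0, -0.2, 0.2]
opening: 0.006
finger_force: 0.0
```

>>> move_arm(
  rows=[
    [-0.0145,-0.008,0,0,0],
    [0,-0.0055,0,0,0],
    [0,0,0,0,0],
    [0,0,0,0,0],
    [0,0,0,0,0],
  ],
)

```text
clock: 37.25
tool_pos: [0.5071, -0.3893, 0.3136]
eef_rot: [0.583, 0.812, -0.003, -0.004]
contact_force: [0.5, 0.6, 0.6]
opening: 0.005
finger_force: 0.0
```

```bash
python3 -c "
from h import *
need((.5065,-.3984),.106,1.889)
s=snap('scene'); c=s['color'][110:230,80:240,::-1]; cv2.imwrite('pics/c10.png',cv2.resize(c,None,fx=5,fy=5,interpolation=2))
"
```

```text
t 37.25 now axes [-0.0086 -0.003   0.0606] after spin [-0.0086 -0.0029  0.0606] spin 0.0073 tilt [-0.009  0.    -1.   ] q7 0.36 open 0.0004 F [0.5 0.6 0.6]
```

View pics/c10.png

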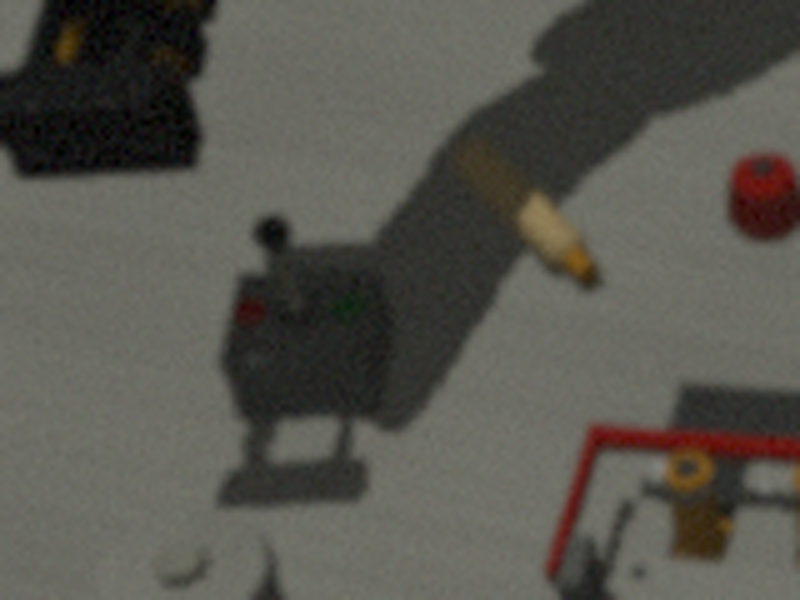

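The gripper is left of and above the toggle (ball at crop (272,232)), with keeper and barrels unchanged. Lowering on the red side.

>>> move_arm(
  rows=[
    [-0.0086,-0.003,0,0.007,0],
    [0,0,0.02,0,0],
    [0,0,0.02,0,0],
    [0,0,0.02,0,0],
    [0,0,0,0,0],
    [0,0,0,0,0],
  ],
)

```text
clock: 37.8
tool_pos: [0.5059, -0.4004, 0.2531]
eef_rot: [0.587, 0.81, -0.003, -0.004]
contact_force: [0.1, -0.2, 0.3]
opening: 0.006
finger_force: 0.0
```

```bash
cat > tg.py <<'E'
from h import *
st=r.get_state(); a=.318; g=st['tool_pos']+.166*R.from_quat(st['eef_rot']).apply([0,0,1]); d=g[:2]-[.494,-.3604]
print('t',st['clock'],'tip in box x,y',(d@[np.cos(a),np.sin(a)]).round(4),(d@[-np.sin(a),np.cos(a)]).round(4),'z',g[2].round(4),'F along +y',(st['contact_force'][:2]@[-np.sin(a),np.cos(a)]).round(2),st['contact_force'].round(1))
E
python3 tg.py
```

```text
t 37.8 tip in box x,y -0.003 -0.0412 z 0.0871 F along +y -0.23 [ 0.1 -0.2  0.3]
```

>>> move_arm(
  rows=[
    [0.008,0,0,0,0],
    [0.006,0,0,0,0],
    [0.006,0,0,0,0],
    [0.005,0,0,0,0],
    [0.005,0,0,0,0],
    [0,0,0,0,0],
  ],
)

```text
clock: 38.3
tool_pos: [0.4967, -0.3711, 0.2545]
eef_rot: [0.586, 0.81, -0.003, -0.003]
contact_force: [0.7, -1.2, 1.2]
opening: 0.004
finger_force: 0.5
```

```bash
python3 tg.py; python3 kp.py | head -0; python3 bar.py
```

```text
t 38.3 tip in box x,y -0.0022 -0.0108 z 0.0885 F along +y -1.38 [ 0.7 -1.2  1.2]
-0.11 211 197.64 q~ 0.016
-0.1 216 197.54 q~ 0.036
-0.065 230 198.72 q~ 0.036
0.065 286 202.83 q~ 0.05
0.1 301 204.16 q~ 0.043
0.11 306 204.39 q~ 0.049Exception ignored on flushing sys.stdout:
BrokenPipeError: [Errno 32] Broken pipe
```

>>> move_arm(
  rows=[
    [0.005,0,0.001,0,0],
    [0.005,0,0.001,0,0],
    [0.003,0,0.001,0,0],
    [0.002,0,0,0,0],
    [0,0,0,0,0],
  ],
)

```text
clock: 38.77
tool_pos: [0.492, -0.3579, 0.2506]
eef_rot: [0.587, 0.81, -0.003, -0.003]
contact_force: [2.4, -3.0, -0.2]
opening: 0.002
finger_force: 1.8
```

```bash
python3 tg.py; python3 -c "
from h import *
s=snap('scene'); c=s['color'][130:210,90:197,::-1]; cv2.imwrite('pics/c11.png',cv2.resize(c,None,fx=5,fy=5,interpolation=2))"
```

```text
t 38.7667 tip in box x,y -0.0026 0.0032 z 0.0846 F along +y -3.58 [ 2.4 -3.  -0.2]
```

View pics/c11.png

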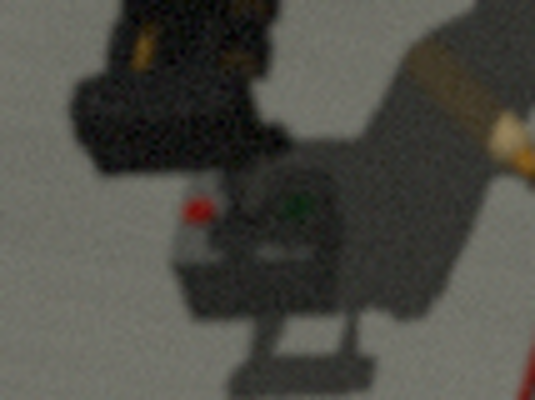

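The ball now leans towards green, at crop (275,135). I push to the stop and hold.

>>> move_arm(
  rows=[
    [0.0015,0,0,0,0],
    [0.0015,0,0,0,0],
    [0,0,0,0,0],
    [0,0,0,0,0],
  ],
)

```text
clock: 39.15
tool_pos: [0.4914, -0.3569, 0.2507]
eef_rot: [0.588, 0.809, -0.004, -0.002]
contact_force: [4.1, -5.7, -3.4]
opening: 0.0
finger_force: 3.9
```

```bash
python3 tg.py
```

```text
t 39.15 tip in box x,y -0.0027 0.0038 z 0.0847 F along +y -6.73 [ 4.1 -5.7 -3.4]
```

Force jumps to about 7 N with only 0.6 mm of travel, so this is the stop. I hold for more than 2 s.

>>> move_arm(
  rows=[
    [0,0,0,0,0],
    [0,0,0,0,0],
    [0,0,0,0,0],
    [0,0,0,0,0],
    [0,0,0,0,0],
    [0,0,0,0,0],
    [0,0,0,0,0],
    [0,0,0,0,0],
    [0,0,0,0,0],
    [0,0,0,0,0],
  ],
)

```text
clock: 39.98
tool_pos: [0.4914, -0.3569, 0.2507]
eef_rot: [0.588, 0.809, -0.004, -0.002]
contact_force: [4.4, -6.9, -3.7]
opening: 0.007
finger_force: 3.9
```

>>> move_arm(
  rows=[
    [0,0,0,0,0],
    [0,0,0,0,0],
    [0,0,0,0,0],
    [0,0,0,0,0],
    [0,0,0,0,0],
    [0,0,0,0,0],
    [0,0,0,0,0],
    [0,0,0,0,0],
    [0,0,0,0,0],
    [0,0,0,0,0],
  ],
)

```text
clock: 40.82
tool_pos: [0.4914, -0.3569, 0.2507]
eef_rot: [0.588, 0.809, -0.004, -0.002]
contact_force: [4.6, -6.3, -3.9]
opening: 0.006
finger_force: 3.9
```

>>> move_arm(
  rows=[
    [0,0,0,0,0],
    [0,0,0,0,0],
    [0,0,0,0,0],
    [0,0,0,0,0],
    [0,0,0,0,0],
    [0,0,0,0,0],
  ],
)

```text
clock: 41.32
tool_pos: [0.4914, -0.3569, 0.2507]
eef_rot: [0.588, 0.809, -0.004, -0.002]
contact_force: [5.6, -5.6, -4.2]
opening: 0.008
finger_force: 3.9
```

>>> move_arm(
  rows=[
    [-0.008,0,0,0,0],
    [-0.01,0,0,0,0],
    [-0.012,0,0,0,0],
    [-0.012,0,0,0,0],
    [0,0,0,0,0],
    [0,0,-0.025,0,0],
    [0,0,-0.03,0,0],
    [0,0,-0.03,0,0],
    [0,0,0,0,0],
    [0,0,0,0,0],
  ],
)

```text
clock: 42.15
tool_pos: [0.505, -0.3938, 0.3371]
eef_rot: [0.587, 0.81, -0.003, -0.003]
contact_force: [-0.0, 0.3, 0.6]
opening: 0.005
finger_force: 0.0
```

```bash
python3 tg.py; python3 bar.py; python3 -c "
from h import *
s=load('scene'); c=s['color'][120:270,120:330,::-1]; cv2.imwrite('pics/c12.png',cv2.resize(c,None,fx=3.8,fy=3.8,interpolation=2))"
```

```text
t 42.15 tip in box x,y -0.0013 -0.035 z 0.1711 F along +y 0.26 [-0.   0.3  0.6]
-0.11 211 197.63 q~ 0.017
-0.1 216 197.59 q~ 0.034
-0.065 230 198.87 q~ 0.029
0.065 286 202.8 q~ 0.051
0.1 301 204.34 q~ 0.035
0.11 306 204.41 q~ 0.048
```

View pics/c12.png

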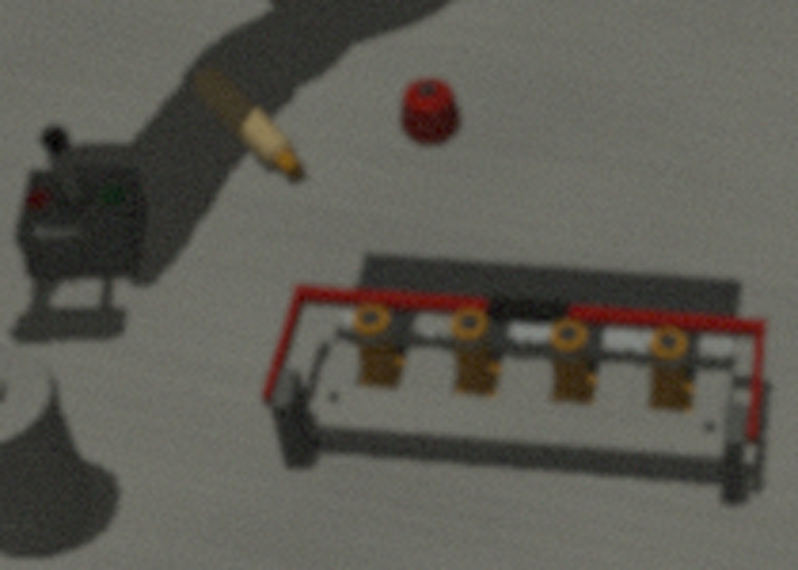

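The keeper bar is down in front of all four barrels, the toggle is upright again at crop (55,138), and the brake block and handle are undisturbed. Handing in.

```bash
python3 -c "
from h import *
print(r.finish_job())"
```

```text
the job is handed in; nothing more can be done
None
```

I handed the job in at about 42 s: all four brass barrels home in their slots, the keeper on its stop, and the toggle held at green for over 2 s before springing back; the hand-in call returned no verdict.

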